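Clear the chips off the pipe machine

ROBOT

A 6-joint arm with a two-finger parallel gripper is mounted at the origin on the work surface. World frame = base frame: x ahead of the robot, y to its left, z up, the work surface at z = 0. Lengths are in m, angles in rad, forces in N, time in s.
With the tool pointing down it reaches from about 0.325 to 0.775 m from the base axis. Payload 5.5 kg.
Tool frame: the origin (TCP) lies at the very end of the fingers, on their centre line; the grasp point (between the pads) lies 19 mm behind it; z points along the fingers, y is the line along which they close (so a half turn about z gives the same grasp; the last joint's range is limited). The gripper opens to 85 mm and grips with 20 to 120 N. Pads are 22 mm wide; open, the fingers measure 114 mm over their backs; the gripper's body (76 mm by 85 mm) begins 54 mm behind the grasp point. The pads swing forward as they close: fully open they stand 13 mm farther back than shut.
Start: joints at [-0.057, 0.091, 1.231, -0, 1.82, -0.057], TCP at [0.6, -0, 0.196] pointing down, gripper open.
Joint ranges: [-2.87, 2.87], [-0.86, 2.18], [0.17, 2.46], [-1.51, 4.65], [0.06, 2.69], [-2.65, 2.65]. Speed limits (rad/s): [2.57, 2.57, 3.01, 3.14, 3.14, 3.14].

INTERFACE

Orientations are given as [roll, pitch, yaw] about the fixed x, y, z axes, in that order (R = Rz(yaw) Ry(pitch) Rx(roll)).
In Python, from station import telemetry, cams, order gives the robot as it stands. The module is installed in compiled form; this text tells all that it offers.
- The arm moves only by the shell command python3 -m creep 'ROWS' [FORCE]. ROWS is JSON, a list of rows, each an object with "rotation": the turn, a rotation vector about the tool's x, y, z normalised to -1 to 1, where 1 is 0.12 rad, a list of three; "slide": the shift along the tool's x, y, z normalised to -1 to 1, where 1 is 0.03 m, a list of three; "claw": the closure, from 0 (fully open) to 1 (shut). A call has exactly 8 rows; each row shifts and turns the commanded pose from where the row before left it, along the tool's axes as they then stand; what a row does not reach is not made up. A row lasts 1/12 s, in which the tool goes at most 41.7 mm and 7.16 degrees, less where a joint would pass 70% of its speed; a pose out of reach is approached as far as the arm can. A call with a number of a shift or a turn outside -1 to 1 is refused whole. A call with a gripper value outside its range is refused whole. The fingers move at their own pace and stop on an object; FORCE is the grip in N (left out, the last holds). Time passes only in rows, so rows that do not move let the fingers close, or fill a call up. It gives the time, the measured TCP pose, the force, the opening and the grip force at its end, in the units of the state.
- telemetry.state(): the state, without advancing time (a new reading comes with each control period).
- cams.read_camera(name): name is "scene" or "side" or "wrist"; returns a dict with "img" (384x512x3 uint8, blue, green, red), "fx", "fy", "cx", "cy" (pixels), "cam_to_world" (4x4, takes a point from camera to world coordinates). Camera axes: x right, y up, looking along -z (the intrinsics and any distortion apply to the point x, -y, -z); pixel columns grow to the right and rows downward; lengths in m; the calibration is good to about 2 mm. A picture is of the moment at which its call begins. There is no depth.
- order.job_done(): hands the job in; it is judged then, once.
The state is a dict: "time_s": time; "joints": joint angles; "qvel": joint speeds; "tau": joint torques, N m; "eef_pos": TCP position; "orientation": TCP orientation; "force": force on the tool from outside, world axes, zero at the start; "moment": the same for the moment, N m; "finger_gap": opening from 0.0 (shut) to 1.0 (fully open); "grip_force": force on a finger pad.
Only numpy, scipy, OpenCV 4.12 (cv2) and the standard library are available. Lean on these libraries where they do the work, as an engineer would, in place of code of your own. Each camera call takes 0.05 s, during which the arm holds its last target. There are 200 camera calls.

TASK

Slide the clear guard of the pipe machine fully open to the left and take the wooden-handled scraper block. With it, not with the fingers, wipe all four steel chips forwards off the chip plate into the trough, keeping the block pressed lightly on the plate for the whole stroke from the back of the plate to its front edge. Then stand the scraper back on the bench where it was and slide the guard fully shut, leaving the other things on the bench alone.

Things in the scene. Friction and masses are not known exactly. Their poses are not given: they have to be found in the camera images.
- machine: Fixed bench machine for facing pipe ends; its height, place and yaw vary. Origin: underside of its base, below the middle of the chip plate; x to its back, y to its left (headstock end), z up; the sizes of all its parts are in this frame. Chip plate: flat rigid dark steel, top at z 75 mm, x -106 (free front edge) to +112, y -118 to +118; behind it a 22 mm upstand, x 112 to 120.
- plate_edge (a point): Middle of the chip plate's free front edge, at the height of the plate's top (machine x -106, z 75 mm). Behind the plate two guard rails with posts at machine x +126 to +144 mm, up to z 165. Pipe vee rest right of the plate: y -133 to -147 mm, x -17 to +33, up to z 130. A scraper held in the fingers gives less than 0.1 mm per newton on the plate: feel for it.
- trough (a point): Middle of the floor of the aluminium chip trough, fixed below the plate's front edge: inside, machine x -194 to -105 mm and y -127 to +127, floor at z 6, rim at z 53.
- chuck (a point): Middle of the right-hand face of the steel chuck (84 mm across, lying along y, axis 130 mm above the machine's origin) at machine y +112 mm: it hangs over the left edge of the plate. The grey headstock behind it spans machine y +155 to +375, up to z 175.
- guard (a joint): How far the guard is slid open, m: 0 = fully shut (over the plate), 0.25 = fully open (over the headstock, 250 mm to the machine's left, +y). Rigid stops at both ends; it stays where it is left and drags with about 4 N (5 N when moved fast).
- guard_roof (a point): Middle of the guard's flat roof, top face. The guard is a tunnel of clear sheet, 230 mm long in y, from x -100 to +115 mm, roof top 189 mm above the machine's origin; its front window ends 17 mm above the plate; its left and right ends are open.
- guard_handle (a point): Centre of the black handle bar on top of the guard's roof: bar 110 mm along the machine's x, 14 mm wide in y, 14 mm high, centre 37 mm above the roof (226 mm above the machine's origin), on two 12 mm posts 90 mm apart. At machine x = 0, y = the guard's joint value.
- scraper: Loose scraper block, 0.17 to 0.34 kg, standing on its sole on the bench: black hard-rubber sole 160 mm long (its y) x 20 mm (its x) x 24 mm high, light wooden grip on top 120 mm long (y) x 26 mm thick (x), 23 to 63 mm above the sole's underside. Origin: middle of the sole's underside, z up. It may have changed places with the brush.
- chip1: Loose steel chip: half ring cut from a pipe, 48 mm across, 4 mm wall, 5 mm high, lying on the chip plate. Origin near the middle of its outline (no part further than 28 mm from it), at its underside.
- chip2: Loose steel chip like chip1.
- chip3: Loose steel chip: bent flat strip 54 x 10 mm, 5 mm high, lying on the chip plate. Origin near its middle (no part further than 28 mm from it), at its underside.
- chip4: Loose steel chip like chip3.
- brush: Bystander: wire hand brush, 150 x 34 mm, 55 mm high, dark bristles and darker wooden back, standing on its bristles; origin under its middle.
- wrench: Bystander: steel wrench 220 mm long lying on the bench.
- elbow: Bystander: black iron pipe elbow, about 85 mm, 58 mm high.
- flange: Bystander: black iron pipe flange, 110 mm across, 30 mm high.
- pipe_stub: Bystander: piece of steel pipe standing on end, 60 mm across, 90 mm high.
- coupling: Bystander: black iron coupling standing on end, 58 mm across, 50 mm high.
- oil_can: Bystander: green can, 68 mm across, 130 mm high.
Things that resemble listed ones, but are neither listed nor needed, are in the scene too. Leave any green or turquoise look-alike of the scraper alone.

How it is judged:
On the way, in this order (a step that is already met when the one before it is completed fails the run):
1. the guard is slid fully open (within 10 mm of its stop) (value of joint guard above 0.24 m), for 0.2 s.
2. the scraper bears on the chip plate lightly (2 to 30 N) towards the back, more than 50 mm behind the machine's origin (contact force between scraper and machine between 2 and 30 N and x of scraper in the frame of machine above 0.05 m and z of scraper in the frame of machine below 0.08 m and y of scraper in the frame of machine between -0.08 and 0.08 m), for 0.15 s.
3. at the end of the stroke the scraper still bears on the plate lightly (2 to 30 N), within 46 mm of its front edge (contact force between scraper and machine between 2 and 30 N and x of scraper in the frame of machine between -0.12 and -0.06 m and z of scraper in the frame of machine between 0.07 and 0.08 m), for 0.15 s.
At the end, for the whole second after the job is handed in: All four chips lie in the trough (inside its walls, below its rim), the scraper stands upright and at rest on the bench within 60 mm of where it started, and the guard is shut to within 6 mm of its stop (x of chip1 in the frame of machine between -0.197 and -0.1 m and y of chip1 in the frame of machine between -0.13 and 0.13 m and z of each of chip1, chip2, chip3, chip4 in the frame of machine below 0.055 m and x of chip2 in the frame of machine between -0.197 and -0.1 m and y of chip2 in the frame of machine between -0.13 and 0.13 m and x of chip3 in the frame of machine between -0.197 and -0.1 m and y of chip3 in the frame of machine between -0.13 and 0.13 m and x of chip4 in the frame of machine between -0.197 and -0.1 m and y of chip4 in the frame of machine between -0.13 and 0.13 m and value of joint guard below 0.006 m and distance of scraper from where it was at the start of the episode below 0.06 m and angle between scraper's own z axis and vertical below 0.1 rad and linear speed of scraper below 0.02 m/s); the robot touches nothing.
It fails at once if the fingers touch a chip (contact force between the fingers and chip1 above 0.5 N or contact force between the fingers and chip2 above 0.5 N or contact force between the fingers and chip3 above 0.5 N or contact force between the fingers and chip4 above 0.5 N).
It fails at once if the scraper is rammed against the machine with more than 100 N (contact force between scraper and machine above 100 N).
It fails at once if a bystander is moved by more than 25 mm (distance of any of brush, wrench, elbow, flange, pipe_stub, coupling, oil_can from where it was at the start of the episode above 0.025 m).
It also fails if it takes over 72 s, if anything falls off the work surface, if the arm or the gripper's body presses on something with over 40 N, if the wrist force passes 120 N, or if a joint passes its speed limit or range.

## Working session

There is one attempt and no reset: what is moved stays moved. The work goes in short steps, Python scripts to look and compute and a shell command to move; the robot and the scene stay as the last step left them, time stands still between calls to the robot, and variables do not carry over. Pictures are saved under pics/ and viewed, at most 10 in all, crops included, and the job is handed in when it is done.

```bash
mkdir -p pics
python3 - <<'E'
from station import telemetry,cams
import cv2,json,numpy as np,pickle
print(telemetry.state())
d={}
for n in("scene","side","wrist"):
    c=cams.read_camera(n);d[n]=c;cv2.imwrite(f"pics/{n}0.png",c["img"])
    print(n,{k:(np.round(v,4).tolist() if k!="img" else 0) for k,v in c.items()})
pickle.dump(d,open("cam0.pkl","wb"))
E
```

```text
{'time_s': 0.0, 'joints': array([-5.66867602e-02,  9.18630671e-02,  1.23189697e+00,  1.33953064e-05,
        1.81981194e+00, -5.67212243e-02]), 'qvel': array([0.00035402, 0.00110537, 0.0011778 , 0.00033264, 0.00082168,
       0.00036322]), 'tau': array([ 1.92109423e-03, -4.58737707e+01, -4.18019521e+01,  2.08830479e-04,
        1.19483890e-02, -1.60596358e-05]), 'eef_pos': array([5.99640797e-01, 3.14381983e-05, 1.94942169e-01]), 'orientation': array([-3.13961725e+00, -1.25177262e-04,  1.57083396e+00]), 'force': array([-0.79985216, -0.40054968, -0.65144797]), 'moment': array([ 0.01241403, -0.01989225,  0.03391752]), 'grip_force': 0.0, 'finger_gap': 1.0022649730420912}
scene {'img': 0, 'fx': 466.9173, 'fy': 466.9173, 'cx': 256.0887, 'cy': 188.4764, 'cam_to_world': [[-0.635, -0.6406, 0.4318, 1.1853], [0.7725, -0.5194, 0.3654, 0.4984], [-0.0098, 0.5656, 0.8246, 1.5054], [0.0, 0.0, 0.0, 1.0]]}
side {'img': 0, 'fx': 403.5383, 'fy': 403.5383, 'cx': 258.1117, 'cy': 195.2174, 'cam_to_world': [[-0.223, 0.6367, -0.7382, -0.5146], [-0.9747, -0.1354, 0.1776, 0.1621], [0.0131, 0.7591, 0.6508, 1.0394], [0.0, 0.0, 0.0, 1.0]]}
wrist {'img': 0, 'fx': 344.0147, 'fy': 344.0147, 'cx': 253.8587, 'cy': 186.9041, 'cam_to_world': [[1.0, -0.0002, 0.0023, 0.6005], [-0.0005, 0.9561, 0.2931, 0.0756], [-0.0022, -0.2931, 0.9561, 0.3742], [0.0, 0.0, 0.0, 1.0]]}
```

View pics/scene0.png

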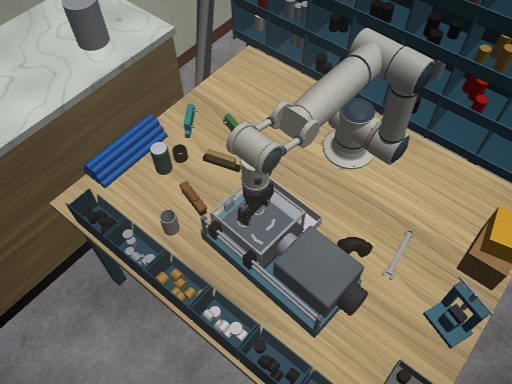

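View pics/side0.png

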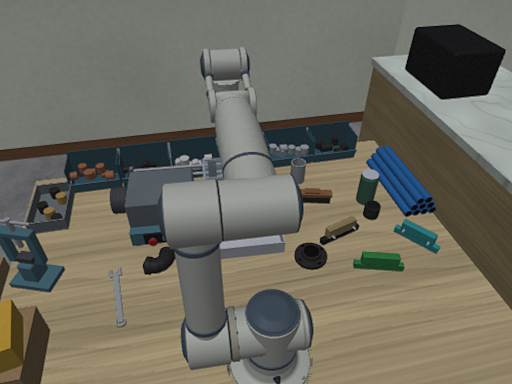

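The scene view shows the machine with its headstock at world +y. Its chip plate is around (265,225), the tan and black block is at (222,160) and the red-brown one at (193,197). In the side view the tan block with the protruding black sole is at (340,230), the flange at (311,255), the green look-alike at (380,262) and the turquoise one at (416,234).

Run:
```python
import cv2,numpy as np,pickle
d=pickle.load(open("cam0.pkl","rb"))
a=d["scene"]["img"][140:340,170:370];b=d["side"]["img"][130:280,110:410]
A=cv2.resize(a,(600,600),interpolation=3);cv2.imwrite("pics/a.png",A)
B=cv2.resize(b,(800,400),interpolation=3);cv2.imwrite("pics/b.png",B)
```

```text
(no output)
```

View pics/a.png

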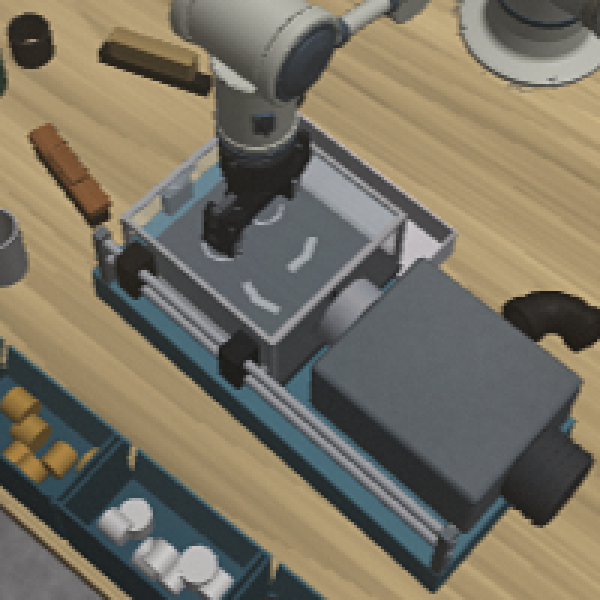

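View pics/wrist0.png

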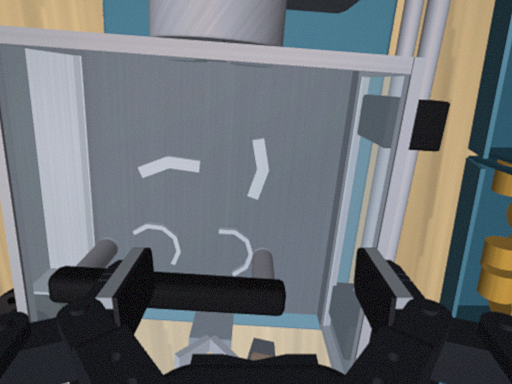

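View pics/b.png

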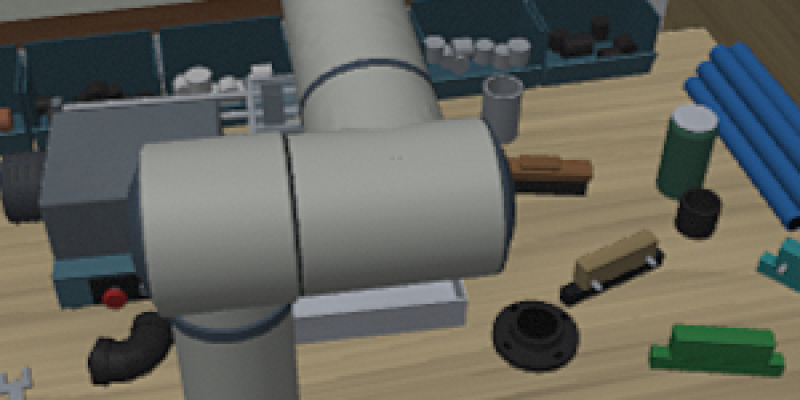

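The wrist view shows the handle bar from (52,283) to (285,295) and the plate with its front-left corner near (82,55) and back-left near (357,70). The two strips are at (170,165) and (260,168) and the two half rings at (160,240) and (237,250). The crops confirm that the scraper is the tan grip on the black sole; the red-brown block is the brush.

```bash
cat > h.py <<'E'
import numpy as np,pickle
from scipy.optimize import least_squares
def proj(c,P):
    T=np.array(c["cam_to_world"]);p=(np.atleast_2d(P)-T[:3,3])@T[:3,:3]
    return np.c_[c["cx"]+c["fx"]*p[:,0]/-p[:,2],c["cy"]-c["fy"]*p[:,1]/-p[:,2]]
def ray(c,uv,z):
    T=np.array(c["cam_to_world"]);u,v=uv
    d=T[:3,:3]@[(u-c["cx"])/c["fx"],-(v-c["cy"])/c["fy"],-1];o=T[:3,3]
    return o+d*(z-o[2])/d[2]
def m2w(m,P):
    x,y,z,a=m;P=np.atleast_2d(P);c,s=np.cos(a),np.sin(a)
    return np.c_[x+c*P[:,0]-s*P[:,1],y+s*P[:,0]+c*P[:,1],z+P[:,2]]
def w2m(m,P):
    x,y,z,a=m;P=np.atleast_2d(P)-[x,y,z];c,s=np.cos(a),np.sin(a)
    return np.c_[c*P[:,0]+s*P[:,1],-s*P[:,0]+c*P[:,1],P[:,2]]
E
python3 - <<'E'
from h import *
d=pickle.load(open("cam0.pkl","rb"));S,W,D=d["scene"],d["wrist"],d["side"]
s=lambda u,v:(170+u/3,140+v/3)
obs=[(W,(52,283),(-.055,0,.226)),(W,(285,295),(.055,0,.226)),(W,(418,62),(.115,.115,.189)),
(W,(82,55),(-.106,.118,.075)),(W,(357,70),(.112,.118,.075)),(W,(327,318),(.112,-.118,.075)),
(S,s(272,338),(.115,.115,.189)),(S,s(125,222),(.115,-.115,.189)),(S,s(405,215),(-.1,.115,.189))]
hs=[(s(315,372),1,.155),(s(470,500),1,.375),(s(580,385),0,.375),(s(425,262),0,.155)]
def f(q):
    m=q[:4];r=[(proj(c,m2w(m,p))-uv)[0] for c,uv,p in obs]
    r+=[(proj(S,m2w(m,(q[4+b],y,.175)))-uv)[0] for uv,b,y in hs]
    return np.ravel(r)
o=least_squares(f,[.6,0,.02,0,-.1,.1],loss="soft_l1",f_scale=2);m=o.x[:4];print(o.x.round(4));print(f(o.x).reshape(-1,2).round(1))
np.save("m.npy",m)
for uv in[(170,165),(260,168),(160,240),(237,250),(140,175),(268,140),(250,197),(133,233),(177,262),(248,240),(235,272)]:print(uv,w2m(m,ray(W,uv,m[2]+.08)).round(3))
t=lambda u,v:(110+u/2.667,130+v/2.667)
for n,c,uv,z in[("Ssole",S,s(100,62),0.012),("Ssole",S,s(210,90),.012),("top",S,s(108,33),.063),("top",S,s(195,68),.063),("sideSole",D,t(568,298),.012),("",D,t(662,258),.012),("top",D,t(580,258),.063),("",D,t(655,238),.063)]:print(n,ray(c,uv,z).round(3))
E
```

```text
[ 0.5601 -0.0223  0.0025 -0.066  -0.0738  0.1003]
[[ 6.5  1.5]
 [-1.   2.5]
 [ 0.7 -0.1]
 [ 0.2 -8.4]
 [-5.1 -4.6]
 [-9.7 -6.6]
 [-0.5  2.1]
 [-2.5 -2.1]
 [-0.4 -0.1]
 [-2.2 -2.4]
 [ 2.   1.7]
 [ 0.4 -0.1]
 [-3.1 -1.4]]
(170, 165) [[-0.035  0.026  0.08 ]]
(260, 168) [[0.043 0.029 0.08 ]]
(160, 240) [[-0.045 -0.046  0.08 ]]
(237, 250) [[ 0.027 -0.052  0.08 ]]
(140, 175) [[-0.061  0.015  0.08 ]]
(268, 140) [[0.048 0.054 0.08 ]]
(250, 197) [[0.036 0.001 0.08 ]]
(133, 233) [[-0.07  -0.041  0.08 ]]
(177, 262) [[-0.029 -0.068  0.08 ]]
(248, 240) [[ 0.037 -0.041  0.08 ]]
(235, 272) [[ 0.027 -0.075  0.08 ]]
Ssole [ 0.432 -0.416  0.012]
Ssole [ 0.375 -0.27   0.012]
top [ 0.416 -0.41   0.063]
top [ 0.388 -0.282  0.063]
sideSole [ 0.363 -0.283  0.012]
 [ 0.406 -0.432  0.012]
top [ 0.382 -0.299  0.063]
 [ 0.396 -0.409  0.063]
```

```bash
python3 -m creep '[{"rotation":[0,0,0],"slide":[0,0,-1],"claw":0},{"rotation":[0,0,0],"slide":[0,0,-1],"claw":0},{"rotation":[0,0,0.55],"slide":[0,0,-0.3],"claw":0.5},{"rotation":[0,0,0],"slide":[-0.8,-0.43,0],"claw":1},{"rotation":[0,0,0],"slide":[-0.8,-0.43,0],"claw":1},{"rotation":[0,0,0],"slide":[-0.8,-0.43,0],"claw":1},{"rotation":[0,0,0],"slide":[0,0,0],"claw":1},{"rotation":[0,0,0],"slide":[0,0,0],"claw":1}]' 40
python3 - <<'E'
from station import cams
import cv2,pickle
c=cams.read_camera("wrist");pickle.dump(c,open("w1.pkl","wb"));cv2.imwrite("pics/w1.png",c["img"])
E
```

```text
time_s: 0.82
eef_pos: [0.5562, -0.0702, 0.2652]
orientation: [3.141, -0.0, 1.503]
force: [-0.5, -0.4, -0.7]
finger_gap: 0.143
grip_force: 0.0
```

View pics/w1.png

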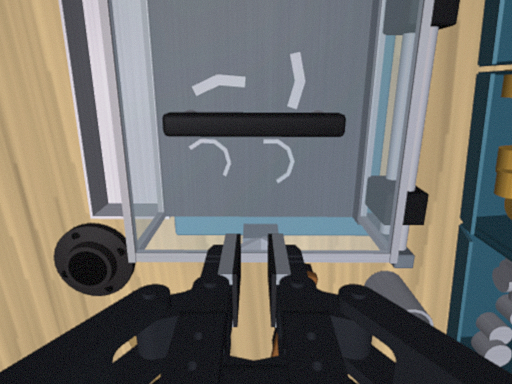

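The bar runs level from (163,125) to (345,125), centred on the fingers, so the yaw is right. The plate's right edge is at row 217 and the flange is at (93,263). I'll refit with this view.

Run:
```python
from h import *
d=pickle.load(open("cam0.pkl","rb"));S=d["scene"];W=pickle.load(open("w1.pkl","rb"))
s=lambda u,v:(170+u/3,140+v/3)
obs=[(W,(163,124),(-.055,0,.230)),(W,(345,124),(.055,0,.230)),(W,(128,261),(-.1,-.115,.189)),(W,(406,262),(.115,-.115,.189)),
(W,(365,217),(.112,-.118,.075)),
(S,s(272,338),(.115,.115,.189)),(S,s(125,222),(.115,-.115,.189)),(S,s(405,215),(-.1,.115,.189))]
f=lambda m:np.ravel([(proj(c,m2w(m,p))-uv)[0] for c,uv,p in obs])
o=least_squares(f,[.56,-.02,.02,0],loss="soft_l1",f_scale=2);m=o.x;print(m.round(4));print(f(m).reshape(-1,2).round(1))
np.save("m.npy",m)
print("tcp",w2m(m,[.5562,-.0702,.2652]).round(4))
for uv in[(195,92),(244,82),(294,54),(293,107),(190,147),(226,174),(265,141),(292,163),(280,180)]:print(uv,w2m(m,ray(W,uv,m[2]+.08)).round(3))
print("flange",ray(W,(93,263),.03))
```

```text
[ 0.5616 -0.0183  0.0114 -0.065 ]
[[-0.7 -0.2]
 [ 5.6 -0.9]
 [ 2.7  2.8]
 [-5.2  0.9]
 [-8.9 -3.3]
 [ 0.3  1.9]
 [-2.1 -2.5]
 [ 0.5 -0.6]]
tcp [[-0.002  -0.0521  0.2538]]
(195, 92) [[-0.06   0.014  0.08 ]]
(244, 82) [[-0.011  0.023  0.08 ]]
(294, 54) [[0.037 0.048 0.08 ]]
(293, 107) [[ 0.038 -0.001  0.08 ]]
(190, 147) [[-0.068 -0.041  0.08 ]]
(226, 174) [[-0.031 -0.07   0.08 ]]
(265, 141) [[ 0.01  -0.035  0.08 ]]
(292, 163) [[ 0.038 -0.059  0.08 ]]
(280, 180) [[ 0.026 -0.077  0.08 ]]
flange [ 0.32866582 -0.21399512  0.03      ]
```

```bash
python3 -m creep '[{"rotation":[0,0,0],"slide":[0,0.05,0.83],"claw":1},{"rotation":[0,0,0],"slide":[0,0.05,0.83],"claw":1},{"rotation":[0,0,0],"slide":[0.6,0,0],"claw":1},{"rotation":[0,0,0],"slide":[0.6,0,0],"claw":1},{"rotation":[0,0,0],"slide":[0.7,0,0],"claw":1},{"rotation":[0,0,0],"slide":[0.7,0,0],"claw":1},{"rotation":[0,0,0],"slide":[0.7,0,0],"claw":1},{"rotation":[0,0,0],"slide":[0.7,0,0],"claw":1}]'
python3 -m creep '[{"rotation":[0,0,0],"slide":[0.8,0,0],"claw":1},{"rotation":[0,0,0],"slide":[0.8,0,0],"claw":1},{"rotation":[0,0,0],"slide":[0.8,0,0],"claw":1},{"rotation":[0,0,0],"slide":[0.8,0,0],"claw":1},{"rotation":[0,0,0],"slide":[0.8,0,0],"claw":1},{"rotation":[0,0,0],"slide":[0.6,0,0],"claw":1},{"rotation":[0,0,0],"slide":[0.3,0,0],"claw":1},{"rotation":[0,0,0],"slide":[0,0,0],"claw":1}]'
python3 -c "
from h import *
from station import telemetry
m=np.load('m.npy');s=telemetry.state();print(s['time_s'],w2m(m,s['eef_pos']),s['force'])"
```

```text
time_s: 1.53
eef_pos: [0.5677, 0.0525, 0.2147]
orientation: [-3.141, -0.0, 1.506]
force: [0.5, 0.6, -0.1]
finger_gap: 0.003
grip_force: 0.0
time_s: 2.2
eef_pos: [0.5769, 0.1996, 0.2144]
orientation: [-3.14, -0.0, 1.508]
force: [1.3, -0.1, -0.2]
finger_gap: 0.002
grip_force: 0.0
2.2 [[0.00112628 0.21842473 0.20298109]] [ 1.25317283 -0.09243148 -0.16203177]
```

```bash
python3 -m creep '[{"rotation":[0,0,0],"slide":[0.2,0,0],"claw":1},{"rotation":[0,0,0],"slide":[0.1,0,0],"claw":1},{"rotation":[0,0,0],"slide":[0.1,0,0],"claw":1},{"rotation":[0,0,0],"slide":[0.1,0,0],"claw":1},{"rotation":[0,0,0],"slide":[0.1,0,0],"claw":1},{"rotation":[0,0,0],"slide":[0,0,0],"claw":1},{"rotation":[0,0,0],"slide":[0,0,0],"claw":1},{"rotation":[0,0,0],"slide":[0,0,0],"claw":1}]'
python3 - <<'E'
from station import cams
import cv2,pickle
c=cams.read_camera("wrist");pickle.dump(c,open("w2.pkl","wb"))
s=cams.read_camera("scene");pickle.dump(s,open("s2.pkl","wb"))
cv2.imwrite("pics/w2.png",cv2.hconcat([cv2.resize(c["img"],(400,300)),cv2.resize(s["img"][140:340,170:370],(400,300)) ]))
E
```

```text
time_s: 2.87
eef_pos: [0.5785, 0.2147, 0.2153]
orientation: [3.142, 0.0, 1.504]
force: [0.4, -0.2, 0.1]
finger_gap: 0.0
grip_force: 0.0
```

View pics/w2.png

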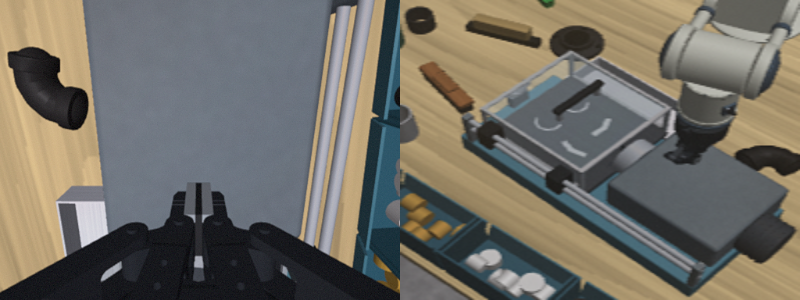

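The guard has not moved. Its bar is still over the plate and the fingers are now beyond it, over the headstock. I need to know why before pushing again.

Run:
```python
from h import *
import cv2
S=pickle.load(open("cam0.pkl","rb"))["scene"];s=pickle.load(open("s2.pkl","rb"));m=np.load("m.npy")
for (x,y) in[(205,222),(242,250)]:
    t=S["img"][y-2:y+20,x-4:x+20];r=cv2.matchTemplate(s["img"][180:300,180:330],t,5);_,v,_,l=cv2.minMaxLoc(r);print(v,l[0]+180-(x-4),l[1]+180-(y-2))
for q in(0,.02):print(q,proj(s,m2w(m,[(-.055,q,.226),(.055,q,.226)])).round(1))
print(proj(s,m2w(m,[(.115,.115,.189),(.115,.135,.189)])).round(1), w2m(m,[.5785,.2147,.2153]).round(3))
im=s["img"][185:225,235:290];d=(im.max(2)<45);ys,xs=np.nonzero(d);print(ys.min()+185,ys.max()+185,xs.min()+235,xs.max()+235)
cv2.imwrite("pics/s2z.png",cv2.resize(s["img"][170:280,190:330],(763,600),interpolation=3))
```

```text
0.9993923902511597 0 0
0.9994311928749084 0 0
0 [[270.4 193.4]
 [247.2 214.5]]
0.02 [[275.  196.8]
 [251.7 218.2]]
[[260.9 254.6]
 [265.7 258.6]] [[0.002 0.234 0.204]]
193 216 247 270
```

View pics/s2z.png

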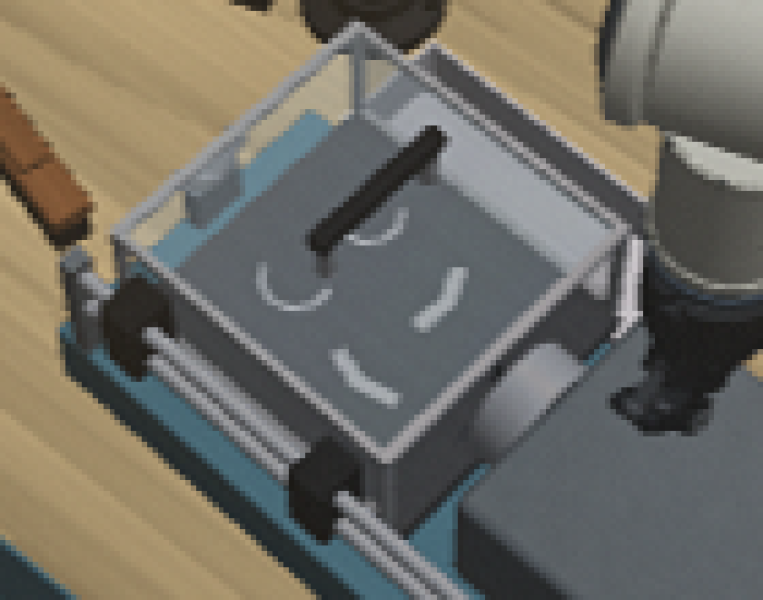

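```bash
python3 - <<'E'
from h import *
s=pickle.load(open("s2.pkl","rb"));w=pickle.load(open("w2.pkl","rb"));w1=pickle.load(open("w1.pkl","rb"))
P=np.array([.5785,.2147,.2153])
print(proj(s,P),(proj(s,P)-[190,170])*5.45, proj(w,P), proj(w,P)/1.28, proj(w1,[.5562,-.0702,.2652]))
print(np.array(w1["cam_to_world"]).round(3))
E
python3 -m creep '[{"rotation":[0,0,0],"slide":[0,0,-1],"claw":1},{"rotation":[0,0,0],"slide":[0,0,-1],"claw":1},{"rotation":[0,0,0],"slide":[-1,0,0],"claw":1},{"rotation":[0,0,0],"slide":[-1,0,0],"claw":1},{"rotation":[0,0,0],"slide":[-1,0,0],"claw":1},{"rotation":[0,0,0],"slide":[-1,0,0],"claw":1},{"rotation":[0,0,0],"slide":[-1,0,0],"claw":1},{"rotation":[0,0,0],"slide":[-1,0,0],"claw":1}]'
python3 -m creep '[{"rotation":[0,0,0],"slide":[-1,0,0],"claw":1},{"rotation":[0,0,0],"slide":[-1,0,0],"claw":1},{"rotation":[0,0,0],"slide":[-1,0,0],"claw":1},{"rotation":[0,0,0],"slide":[-0.7,0,0],"claw":1},{"rotation":[0,0,0],"slide":[0,0,1],"claw":1},{"rotation":[0,0,0],"slide":[0,0,0.9],"claw":1},{"rotation":[0,0,0],"slide":[0,0,0],"claw":1},{"rotation":[0,0,0],"slide":[0,0,0],"claw":1}]'
```

```text
[[314.49384907 251.70851053]] [[678.49147746 445.31138239]] [[253.29930394 221.92401244]] [[197.89008121 173.37813472]] [[253.21518522 222.00122526]]
[[ 0.998  0.066  0.02   0.562]
 [-0.069  0.954  0.292  0.005]
 [-0.    -0.293  0.956  0.444]
 [ 0.     0.     0.     1.   ]]
time_s: 3.63
eef_pos: [0.5662, 0.0338, 0.2754]
orientation: [3.141, 0.0, 1.505]
force: [1.3, 0.4, 0.4]
finger_gap: 0.002
grip_force: 0.0
time_s: 4.3
eef_pos: [0.5583, -0.0755, 0.2167]
orientation: [-3.138, -0.001, 1.504]
force: [0.1, -0.6, 0.8]
finger_gap: -0.003
grip_force: 0.0
```

```bash
python3 -m creep '[{"rotation":[0,0,0],"slide":[0,0,0.1],"claw":1},{"rotation":[0,0,0],"slide":[0,0,0.1],"claw":1},{"rotation":[0,0,0],"slide":[0,0,0.1],"claw":1},{"rotation":[0,0,0],"slide":[0,0,0.1],"claw":1},{"rotation":[0,0,0],"slide":[0,0,0],"claw":1},{"rotation":[0,0,0],"slide":[0,0,0],"claw":1},{"rotation":[0,0,0],"slide":[0,0,0],"claw":1},{"rotation":[0,0,0],"slide":[0,0,0],"claw":1}]'
python3 - <<'E'
from station import cams
import cv2,pickle
c=cams.read_camera("wrist");pickle.dump(c,open("w3.pkl","wb"))
s=cams.read_camera("scene");pickle.dump(s,open("s3.pkl","wb"))
cv2.imwrite("pics/w3.png",cv2.hconcat([cv2.resize(c["img"],(400,300)),cv2.resize(s["img"][170:245,210:310],(400,300),interpolation=3) ]))
E
```

```text
time_s: 4.97
eef_pos: [0.5593, -0.0755, 0.2065]
orientation: [3.141, 0.0, 1.505]
force: [-0.2, 0.0, 0.8]
finger_gap: -0.001
grip_force: 0.0
```

View pics/w3.png

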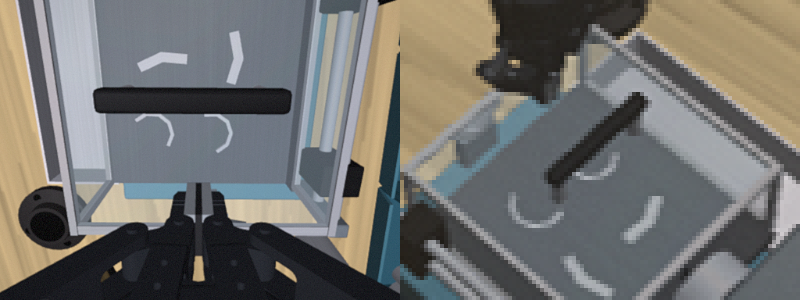

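Run:
```python
from h import *
s=pickle.load(open("s3.pkl","rb"));w=pickle.load(open("w3.pkl","rb"));m=np.load("m.npy")
P=np.array([.5593,-.0755,.2065])
print(proj(s,P),(proj(s,P)-[210,170])*4, proj(w,P)/1.28)
# bar from this wrist view: width -> depth
for z in(.21,.22,.23,.24):
  print(z,[ray(w,(u*1.28,v*1.28),z).round(4)[:2] for u,v in((94,100),(291,101))])
f=lambda q:np.ravel([(proj(c,m2w([q[0],q[1],q[2],-.065],p))-uv)[0] for c,uv,p in[(w,(94*1.28,100*1.28),(-.055,0,.23)),(w,(291*1.28,101*1.28),(.055,0,.23)),(w,(78*1.28,235*1.28),(-.1,-.115,.189)),(w,(338*1.28,236*1.28),(.115,-.115,.189))]])
o=least_squares(f,[.56,-.02,.01]);print(o.x,o.fun.round(1))
t=lambda uv:None
```

```text
[[246.13239324 199.17651089]] [[144.52957294 116.70604355]] [[197.82721248 173.48571248]]
0.21 [array([ 0.4956, -0.0181]), array([ 0.6233, -0.0273])]
0.22 [array([ 0.4995, -0.0171]), array([ 0.6199, -0.0257])]
0.23 [array([ 0.5034, -0.0161]), array([ 0.6166, -0.0242])]
0.24 [array([ 0.5074, -0.015 ]), array([ 0.6133, -0.0226])]
[ 0.56122424 -0.01974296  0.0060936 ] [ 1.5  1.6  3.6 -0.  -4.1 -0.4 -3.4 -2. ]
```

```bash
python3 -m creep '[{"rotation":[0,0,0],"slide":[0,0,0.1],"claw":1},{"rotation":[0,0,0],"slide":[0.4,0,0],"claw":1},{"rotation":[0,0,0],"slide":[0.4,0,0],"claw":1},{"rotation":[0,0,0],"slide":[0.3,0,0],"claw":1},{"rotation":[0,0,0],"slide":[0.3,0,0],"claw":1},{"rotation":[0,0,0],"slide":[0.3,0,0],"claw":1},{"rotation":[0,0,0],"slide":[0.3,0,0],"claw":1},{"rotation":[0,0,0],"slide":[0.3,0,0],"claw":1}]'
python3 - <<'E'
from station import cams
import cv2,pickle
from h import *
c=cams.read_camera("wrist");pickle.dump(c,open("w4.pkl","wb"))
g=c["img"].max(2)
print("dark-row profile of bar, col 200:",[int(v) for v in g[60:260:8,190]], [int(v) for v in g[60:260:8,320]])
E
```

```text
time_s: 5.73
eef_pos: [0.5639, -0.0055, 0.2033]
orientation: [3.141, 0.0, 1.505]
force: [-0.3, -0.6, 0.5]
finger_gap: 0.001
grip_force: 0.0
dark-row profile of bar, col 200: [131, 134, 139, 134, 138, 135, 133, 135, 132, 140, 137, 134, 135, 205, 148, 133, 130, 133, 130, 133, 203, 136, 133, 132, 132] [130, 131, 130, 134, 131, 129, 135, 130, 131, 127, 129, 128, 126, 128, 132, 129, 132, 130, 131, 131, 132, 133, 110, 107, 104]
```

Run:
```python
from h import *
from station import cams
import cv2
w=pickle.load(open("w4.pkl","rb"));w3=pickle.load(open("w3.pkl","rb"));m=np.load("m.npy")
def asc(g):
    for r in g: print("".join("#" if v<45 else "+" if v<90 else "-" if v<125 else "." for v in r))
asc(cv2.resize(w["img"].max(2)[150:384,60:450],(98,30),interpolation=3))
s=cams.read_camera("scene");pickle.dump(s,open("s4.pkl","wb"))
asc(s["img"].max(2)[180:235,225:305])
S=pickle.load(open("cam0.pkl","rb"))["scene"]
for (x,y) in[(205,222),(242,250)]:
    t=S["img"][y-2:y+20,x-4:x+20];r=cv2.matchTemplate(s["img"][180:300,180:330],t,5);_,v,_,l=cv2.minMaxLoc(r);print(v,l[0]+180-(x-4),l[1]+180-(y-2))
```

```text
+...-..........................................................................---................
+...-..........................................................................---................
+-...-.........................................................................--...............-.
+-...-.........................................................................--.................
++...-........................................................................---.................
++-...........................................................................---..............-..
++-...-.......................................................................--..................
+++...-.......................................................................--..................
+++-..-.......................................................................--..............-...
-++-...-.....................................................................---..................
.+++...-...................---................------.............---.........---..................
.+++...-...
[... 5670 characters left out ...]
++++..
+++...------------------------------------.....--------------....+++++++++++++..
++++...----------------------------------.....--------------....+++++++++++++++.
+++++...---------------------------------....--------------....+++++++++++++++-.
++++++-..---------------------------------..--------------....++++++++++++++++..
+++++++-...----------------------------------------------....+++++++++++++++#..-
++++++++-...--------------------------------------------...-++++++++++++++++++-+
++++++++++...------------------------------------------...-++++-...-+++++++--+--
-++++++++++...------------...-------------------------...-++++......-+++++--+---
0.9993607997894287 0 0
0.9994050860404968 0 0
```

Run:
```python
from h import *
from station import telemetry
s=pickle.load(open("s4.pkl","rb"));m=np.load("m.npy")
for z in(.2033,.213,.223,.233):print(z,proj(s,[[.5639,-.0055,z],[.5639,.0055,z],[.5639,-.0165,z]]).round(1).tolist())
print(telemetry.state()["force"],telemetry.state()["tau"].round(2))
print(proj(s,m2w(m,[(-.045,0,.189),(.045,0,.189),(0,0,.219),(0,0,.233)])))
```

```text
0.2033 [[261.6, 211.9], [264.2, 213.7], [259.0, 210.1]]
0.213 [[261.6, 210.4], [264.3, 212.2], [259.0, 208.6]]
0.223 [[261.6, 208.7], [264.3, 210.6], [259.0, 206.9]]
0.233 [[261.6, 207.1], [264.3, 208.9], [259.0, 205.3]]
[ 0.71597287 -0.85113511  0.23303325] [  0.52 -41.55 -41.77   0.12  -0.     0.2 ]
[[268.25443154 201.38381777]
 [249.59443426 218.48116669]
 [258.99328183 204.93235945]
 [258.97293429 202.59124059]]
```

```bash
python3 -m creep '[{"rotation":[0,0,0],"slide":[0.1,0,0],"claw":1},{"rotation":[0,0,0],"slide":[0.1,0,0],"claw":1},{"rotation":[0,0,0],"slide":[0.1,0,0],"claw":1},{"rotation":[0,0,0],"slide":[0.1,0,0],"claw":1},{"rotation":[0,0,0],"slide":[0.1,0,0],"claw":1},{"rotation":[0,0,0],"slide":[0.1,0,0],"claw":1},{"rotation":[0,0,0],"slide":[0.1,0,0],"claw":1},{"rotation":[0,0,0],"slide":[0.1,0,0],"claw":1}]'
python3 - <<'E'
from h import *
from station import cams,telemetry
import cv2
print(telemetry.state()["force"],telemetry.state()["tau"].round(2))
w=cams.read_camera("wrist");s=cams.read_camera("scene")
S=pickle.load(open("cam0.pkl","rb"))["scene"]
for (x,y) in[(205,222),(242,250)]:
    t=S["img"][y-2:y+20,x-4:x+20];r=cv2.matchTemplate(s["img"][180:300,180:330],t,5);_,v,_,l=cv2.minMaxLoc(r);print(v,l[0]+180-(x-4),l[1]+180-(y-2))
cv2.imwrite("pics/w5.png",cv2.hconcat([cv2.resize(w["img"],(400,300)),cv2.resize(s["img"][170:245,210:310],(400,300),interpolation=3) ]))
pickle.dump((w,s),open("ws5.pkl","wb"))
E
```

```text
time_s: 6.5
eef_pos: [0.5654, 0.0176, 0.2033]
orientation: [-3.142, -0.0, 1.505]
force: [-0.7, -0.6, -0.1]
finger_gap: 0.0
grip_force: 0.0
[-0.69250369 -0.64409935 -0.10641577] [ -0.35 -41.83 -41.74  -0.     0.    -0.08]
0.9993870258331299 0 0
0.9994235038757324 0 0
```

```bash
python3 -m creep '[{"rotation":[0,0,0],"slide":[0,0,0.05],"claw":1},{"rotation":[0,0,0],"slide":[0,0,0.05],"claw":1},{"rotation":[0,0,0],"slide":[0,0,0.05],"claw":1},{"rotation":[0,0,0],"slide":[0,0,0.05],"claw":1},{"rotation":[0,0,0],"slide":[0,0,0.05],"claw":1},{"rotation":[0,0,0],"slide":[0,0,0],"claw":1},{"rotation":[0,0,0],"slide":[0,0,0],"claw":1},{"rotation":[0,0,0],"slide":[0,0,0],"claw":1}]'
```

```text
time_s: 7.27
eef_pos: [0.5654, 0.0173, 0.1958]
orientation: [3.142, 0.0, 1.505]
force: [-0.2, 0.6, -0.2]
finger_gap: 0.0
grip_force: 0.0
```

View pics/w5.png

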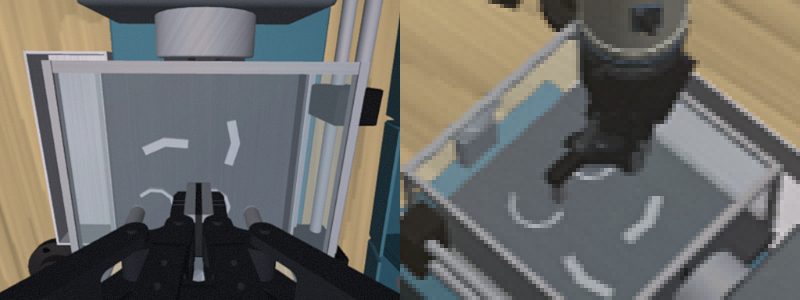

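```bash
python3 -m creep '[{"rotation":[0,0,0],"slide":[0,0,0.05],"claw":1},{"rotation":[0,0,0],"slide":[0,0,0.05],"claw":1},{"rotation":[0,0,0],"slide":[0,0,0.05],"claw":1},{"rotation":[0,0,0],"slide":[0,0,0.05],"claw":1},{"rotation":[0,0,0],"slide":[0,0,0.05],"claw":1},{"rotation":[0,0,0],"slide":[0,0,0.05],"claw":1},{"rotation":[0,0,0],"slide":[0,0,0],"claw":1},{"rotation":[0,0,0],"slide":[0,0,0],"claw":1}]'
python3 - <<'E'
from h import *
from station import cams
import cv2
w=cams.read_camera("wrist");s=cams.read_camera("scene");pickle.dump((w,s),open("ws6.pkl","wb"))
def asc(g):
    for r in g: print("".join("#" if v<45 else "+" if v<90 else "-" if v<125 else "." for v in r))
asc(s["img"].max(2)[185:235,235:300])
g=cv2.resize(w["img"].max(2)[200:384,100:420],(107,31),interpolation=3);asc(g)
E
```

```text
time_s: 7.93
eef_pos: [0.5653, 0.0173, 0.1866]
orientation: [-3.141, 0.0, 1.505]
force: [-0.6, -0.3, -0.6]
finger_gap: -0.003
grip_force: 0.0
.........-..........+#++++-..-------....--++#-...................
....................+##++++++-......---+++++#-...................
....................+#+##+++++++++--++++++++##+-.................
....................#######+++++++++++++++++####.................
.....-..............##########+++++++++++++#####+................
....-...............#####++++++++++++++++######+++-..............
...................-+##++##+++++++++++++#######++++-.............
..................--+########++++++++#########+++++++............
................----+#########################++++++++-..........
...............------+#######################+..-++++++-.........
..............-------+#######################+-..-+++++++........
.............--------+######################+..-...+++++++-......
............----------+#####################-...-...-++++++-.....
...........-----------+####################-.....--..-+++++++....
.........------------+############
[... 4989 characters left out ...]
######################+++#########.-+###############
##########++##########+#################################################################+...+##############
#########+--+####################################+----####################################+-.+#############
###########################################################################################################
###########################################################################################################
###########################################################################################################
###########################################################################################################
```

```bash
python3 -m creep '[{"rotation":[0,0,0],"slide":[0,0,0.05],"claw":1},{"rotation":[0,0,0],"slide":[0,0,0.05],"claw":1},{"rotation":[0,0,0],"slide":[0,0,0.05],"claw":1},{"rotation":[0,0,0],"slide":[0,0,0.05],"claw":1},{"rotation":[0,0,0],"slide":[0,0,0.05],"claw":1},{"rotation":[0,0,0],"slide":[0,0,0.05],"claw":1},{"rotation":[0,0,0],"slide":[0,0,0],"claw":1},{"rotation":[0,0,0],"slide":[0,0,0],"claw":1}]'
python3 - <<'E'
from h import *
w,s=pickle.load(open("ws6.pkl","rb"))
P=np.array([.5653,.0173,.1866])
for dz in(0,.01,.02,.03):print(dz,proj(s,P+[[0,.011,dz],[-.01,.011,dz],[.01,.011,dz]]).round(1).tolist(),proj(w,P+[[0,.011,dz],[0,-.011,dz]]).round(1).tolist())
E
```

```text
time_s: 8.7
eef_pos: [0.5653, 0.0173, 0.1776]
orientation: [-3.141, -0.0, 1.505]
force: [-0.3, 0.6, -0.5]
finger_gap: -0.0
grip_force: 0.0
0 [[269.4, 220.4], [271.3, 218.4], [267.5, 222.5]] [[251.9, 203.7], [254.5, 239.8]]
0.01 [[269.4, 218.9], [271.3, 216.8], [267.5, 220.9]] [[251.8, 210.1], [254.6, 247.9]]
0.02 [[269.5, 217.3], [271.4, 215.2], [267.5, 219.4]] [[251.7, 217.3], [254.6, 256.9]]
0.03 [[269.5, 215.7], [271.4, 213.6], [267.6, 217.8]] [[251.5, 225.4], [254.6, 266.9]]
```

```bash
python3 -m creep '[{"rotation":[0,0,0],"slide":[0,0,0.1],"claw":1},{"rotation":[0,0,0],"slide":[0,0,0.1],"claw":1},{"rotation":[0,0,0],"slide":[0,0,0.05],"claw":1},{"rotation":[0,0,0],"slide":[0,0,0.05],"claw":1},{"rotation":[0,0,0],"slide":[0,0,0.05],"claw":1},{"rotation":[0,0,0],"slide":[0,0,0],"claw":1},{"rotation":[0,0,0],"slide":[0,0,0],"claw":1},{"rotation":[0,0,0],"slide":[0,0,0],"claw":1}]'
```

```text
time_s: 9.37
eef_pos: [0.5654, 0.0173, 0.1674]
orientation: [3.141, 0.0, 1.505]
force: [0.5, 0.1, 0.3]
finger_gap: 0.003
grip_force: 0.0
```

```bash
python3 -m creep '[{"rotation":[0,0,0],"slide":[0,0,-1],"claw":1},{"rotation":[0,0,0],"slide":[0,0,-1],"claw":1},{"rotation":[0,0,0],"slide":[0,0,-0.2],"claw":1},{"rotation":[0,0,0],"slide":[-0.97,0,0],"claw":1},{"rotation":[0,0,0],"slide":[-0.97,0,0],"claw":1},{"rotation":[0,0,0],"slide":[-0.97,0,0],"claw":1},{"rotation":[0,0,0],"slide":[0,0,1],"claw":1},{"rotation":[0,0,0],"slide":[0,0,1],"claw":1}]'
python3 -m creep '[{"rotation":[0,0,0],"slide":[0,0,0.2],"claw":1},{"rotation":[0,0,0],"slide":[0.4,0,0],"claw":1},{"rotation":[0,0,0],"slide":[0.4,0,0],"claw":1},{"rotation":[0,0,0],"slide":[0.2,0,0],"claw":1},{"rotation":[0,0,0],"slide":[0.2,0,0],"claw":1},{"rotation":[0,0,0],"slide":[0.2,0,0],"claw":1},{"rotation":[0,0,0],"slide":[0.2,0,0],"claw":1},{"rotation":[0,0,0],"slide":[0.2,0,0],"claw":1}]'
```

```text
time_s: 10.03
eef_pos: [0.5609, -0.0718, 0.1752]
orientation: [3.136, 0.001, 1.502]
force: [0.5, 0.4, -1.3]
finger_gap: -0.005
grip_force: 0.0
time_s: 10.7
eef_pos: [0.564, -0.0157, 0.1689]
orientation: [3.139, 0.001, 1.505]
force: [-0.5, -4.1, 3.6]
finger_gap: 0.0
grip_force: 2.2
```

```bash
python3 -m creep '[{"rotation":[0,0,0],"slide":[0.6,0,0],"claw":1},{"rotation":[0,0,0],"slide":[0.9,0,0],"claw":1},{"rotation":[0,0,0],"slide":[0.9,0,0],"claw":1},{"rotation":[0,0,0],"slide":[0.9,0,0],"claw":1},{"rotation":[0,0,0],"slide":[0.9,0,0],"claw":1},{"rotation":[0,0,0],"slide":[0.9,0,0],"claw":1},{"rotation":[0,0,0],"slide":[0.9,0,0],"claw":1},{"rotation":[0,0,0],"slide":[0.5,0,0],"claw":1}]'
python3 -m creep '[{"rotation":[0,0,0],"slide":[0.2,0,0],"claw":1},{"rotation":[0,0,0],"slide":[0.2,0,0],"claw":1},{"rotation":[0,0,0],"slide":[0.1,0,0],"claw":1},{"rotation":[0,0,0],"slide":[0.1,0,0],"claw":1},{"rotation":[0,0,0],"slide":[0.1,0,0],"claw":1},{"rotation":[0,0,0],"slide":[0.1,0,0],"claw":1},{"rotation":[0,0,0],"slide":[0.1,0,0],"claw":1},{"rotation":[0,0,0],"slide":[0.1,0,0],"claw":1}]'
```

```text
time_s: 11.37
eef_pos: [0.5761, 0.1812, 0.1676]
orientation: [3.141, -0.001, 1.506]
force: [0.8, -5.2, 1.7]
finger_gap: 0.004
grip_force: 2.5
time_s: 12.03
eef_pos: [0.5777, 0.2071, 0.1671]
orientation: [-3.141, 0.003, 1.503]
force: [-5.3, -18.6, 4.4]
finger_gap: -0.002
grip_force: 8.9
```

```bash
python3 -m creep '[{"rotation":[0,0,0],"slide":[-0.4,0,0],"claw":1},{"rotation":[0,0,0],"slide":[0,0,-1],"claw":1},{"rotation":[0,0,0],"slide":[0,0,-1],"claw":1},{"rotation":[0,0,0],"slide":[0,0,-1],"claw":1},{"rotation":[0,0,0],"slide":[-1,-0.27,0],"claw":1},{"rotation":[0,0,0],"slide":[-1,-0.27,0],"claw":0},{"rotation":[0,0,0],"slide":[-1,-0.27,0],"claw":0},{"rotation":[0,0,0],"slide":[-1,-0.27,0],"claw":0}]'
python3 -m creep '[{"rotation":[0,0,0],"slide":[-1,-0.27,0],"claw":0},{"rotation":[0,0,0],"slide":[-1,-0.27,0],"claw":0},{"rotation":[0,0,0],"slide":[-1,-0.27,0],"claw":0},{"rotation":[0,0,0],"slide":[-1,-0.27,0],"claw":0},{"rotation":[0,0,0],"slide":[-1,-0.27,0],"claw":0},{"rotation":[0,0,0],"slide":[-1,-0.27,0],"claw":0},{"rotation":[0,0,0],"slide":[-1,-0.27,0],"claw":0},{"rotation":[0,0,0],"slide":[-1,-0.27,0],"claw":0}]'
python3 -m creep '[{"rotation":[0,0,-1],"slide":[-1,-0.27,0],"claw":0},{"rotation":[0,0,-1],"slide":[-1,-0.27,0],"claw":0},{"rotation":[0,0,-0.75],"slide":[-1,-0.27,0],"claw":0},{"rotation":[0,0,0],"slide":[-1,-0.27,0],"claw":0},{"rotation":[0,0,0],"slide":[-1,-0.27,0],"claw":0},{"rotation":[0,0,0],"slide":[0,0,0],"claw":0},{"rotation":[0,0,0],"slide":[0,0,0],"claw":0},{"rotation":[0,0,0],"slide":[0,0,0],"claw":0}]'
python3 - <<'E'
from h import *
from station import cams
import cv2
w=cams.read_camera("wrist");s=cams.read_camera("scene");d=cams.read_camera("side");pickle.dump((w,s,d),open("ws7.pkl","wb"))
S=pickle.load(open("cam0.pkl","rb"))["scene"]
def asc(g):
    for r in g: print("".join("#" if v<45 else "+" if v<80 else "-" if v<125 else "." for v in r))
asc(cv2.resize(w["img"].max(2),(128,58),interpolation=3))
print(proj(S,np.load("m.npy")[:3]))
E
```

```text
time_s: 12.7
eef_pos: [0.537, 0.0785, 0.2572]
orientation: [3.14, -0.002, 1.506]
force: [1.0, -0.4, -0.4]
finger_gap: 0.422
grip_force: 0.0
time_s: 13.37
eef_pos: [0.4564, -0.1573, 0.2573]
orientation: [3.139, -0.001, 1.506]
force: [-0.3, 0.2, -0.7]
finger_gap: 1.0
grip_force: 0.0
time_s: 14.03
eef_pos: [0.4375, -0.3086, 0.2571]
orientation: [3.141, -0.001, 1.834]
force: [-0.7, -0.2, 0.5]
finger_gap: 1.003
grip_force: 0.0
...................................-###+###+++++++-....................---++.-+------------+###+++++++++++++++++++++++++++++++++
.................................-+####+++++++++++++........................-+-----------------+###+++++++++++++++++++++++++++++
.................................+#####++###+++++++++-......................++-.-------------------+##++++++++++++++++++++++++++
................................+####+########++#+++++-....................-++++-----------------------.-+#+++++++++++++++++++++
................................####+###########+#+++++....................-++###+++----------------+-.----++##+++++++++++++++++
.............................
[... 6137 characters left out ...]
#########################
#####################################...........++++++#+++---.......+#+##+----+.-+-.......+#####################################
######################################-........-###############+++#############-..-......#######################################
#######################################-....-+###################################+--...-########################################
########################################++###########################################++#########################################
##############################################################################################################+#################
[[259.27539065 237.39084285]]
```

The dark-map of the wrist view shows the scraper upright in the image at about columns 192–216, rows 106–231, nearly aligned with the tool. The brush is on the right at about (380,190).

Run:
```python
from h import *
import cv2
w,s,d=pickle.load(open("ws7.pkl","rb"))
im=w["img"][96:248:3,176:236].astype(int)
for i,r in enumerate(im): print(96+3*i,"".join("%x"%(v//16) for v in r[:,0]),"".join("%x"%(v//16) for v in r[:,2]))
```

```text
96 666666666666666666666666665666665555556666666666666666666666 aaaaaaaaaaaaaaaaaaaaaaaa99999999999999aaaa9aaaaaaaa99aa9aaaa
99 666666666666666666666666556666666655566666666666666666666666 aaaaaaaaaaaaaaaaaaaaaaaa99999999999999aaaa9aaaaaaaaa999aaaaa
102 666666666666666666666666566566656555666666666666666666666666 aaaaaa9aaaaaaaaaaaaaaaa99999999999999aaaa9aaaaaaaaa999aaaaaa
105 666666666666666666666543211111111111100356666666666666666676 aaaaaaaaaaaaaaaaaaaa987522221211111111148aaaaaaaaa99aaaaaaaa
108 666666666666666666665211111111101111110256666666666666666666 aaaaaa9aa9aaaaaaaaaa731111111110111110048aaaaaaaaaaaaaaaaaaa
111 666666666666666666665311111111111111110156666666666666666666 aaaaaaaaaaaaaaaaaaaa851111111111111111028aaaaaaaa99aaaaaaaaa
114 666666666666666666666410111110111111110156666666666666666666 aaaaa9aaaaaaaaaaaaaaa61111110011111100028aaaaaaa9aaaaaaaaaaa
117 666666666666666666666411111111111111111046666666666666767666 aaaaaaaaaaaaaaaaaaa9a621111120011111110169aaaaa999aaaaaaaaaa
120 666666666666666666666521011111122101111036666666666666666666 aaaaaaaaaaaaaaaaaaa9973111111
[... 4623 characters left out ...]
666666666 a9aa99999989999999999999aaaaaa8668888888888889aaaaaaaaaaaaaa
234 666665656565656566556666666666666666666666666666666666666666 aaa999999999999999999aaaaaaaaaaaaaaaaaaaaaaaaaaaaaaaaaaaaaaa
237 666665655555656666566666666666666666666666666666666666666666 9aa999999999999999999aaaaaaaaaaaaaaaaaaaaaaaaaaaaaaaaaaaaaaa
240 666656555555556666666666666676666666666666666666666666666666 aa999999989999999999aaaaaaaaaaaaaaaaaaaaaaaaaaaaaaaaaaaaaaaa
243 666556555566566666666666666666666666666666666666766666666666 99999999999999999aaaaaaaaaaaaaaaaaaaaaaaaaaaaaaabaaaaaaaaaaa
246 666655555555656666766666666666666666666666666666666666666666 a9999989989999999aaaaaaaaaaaaaaaaa9aaaaaaaaaaaaaaaaaaaaaaaaa
```

Run:
```python
from h import *
from station import telemetry
w,s,d=pickle.load(open("ws7.pkl","rb"))
a=ray(w,(201.8,128),.063);b=ray(w,(208,227.5),.063);print(a,b,np.linalg.norm(a-b),(a+b)/2,np.arctan2(-(a-b)[0],(a-b)[1]))
for u,v in((191.5,130),(212.5,130),(198.5,224),(217.5,224)):print(ray(w,(u,v),.063))
for u,v in((197.5,105),(215,105)):print("sole far",ray(w,(u,v),.0))
st=telemetry.state();p=st["eef_pos"];yaw=st["orientation"][2];x=np.array([np.cos(yaw),np.sin(yaw)]);y=np.array([np.sin(yaw),-np.cos(yaw)])
c=((a+b)/2)[:2]-p[:2];print("tool slide to centre",c@x,c@y,p)
```

```text
[ 0.37682899 -0.29637064  0.063     ] [ 0.40916085 -0.40820068  0.063     ] 0.11641008088968745 [ 0.39299492 -0.35228566  0.063     ] 0.2814418656798576
[ 0.36655542 -0.30135816  0.063     ]
[ 0.38845288 -0.29546523  0.063     ]
[ 0.39740712 -0.40674638  0.063     ]
[ 0.41893393 -0.40095981  0.063     ]
sole far [ 0.35856954 -0.28038231  0.        ]
sole far [ 0.37945515 -0.27476016  0.        ]
tool slide to centre -0.031183316546333037 -0.05471768507377435 [ 0.43763071 -0.30785515  0.25773449]
```

```bash
python3 -c "
from h import *
w,s,d=pickle.load(open('ws7.pkl','rb'))
for p in((332,228),(345,235),(400,140)):print(ray(w,p,.05))"
python3 -m creep '[{"rotation":[0,0,-0.15],"slide":[-0.52,-0.91,0],"claw":0},{"rotation":[0,0,0],"slide":[-0.52,-0.91,0],"claw":0},{"rotation":[0,0,0],"slide":[0,0,1],"claw":0},{"rotation":[0,0,0],"slide":[0,0,1],"claw":0},{"rotation":[0,0,0],"slide":[0,0,1],"claw":0},{"rotation":[0,0,0],"slide":[0,0,1],"claw":0},{"rotation":[0,0,0],"slide":[0,0,1],"claw":0},{"rotation":[0,0,0],"slide":[0,0,0],"claw":0}]'
python3 - <<'E'
from h import *
from station import cams
w=cams.read_camera("wrist");pickle.dump(w,open("w8.pkl","wb"))
im=w["img"][40:384:8,60:450:3].astype(int)
for i,r in enumerate(im): print("%3d"%(40+8*i),"".join("%x"%(v//16) for v in r[:,2]))
E
```

```text
[ 0.55496721 -0.37561467  0.05      ]
[ 0.57339996 -0.38031509  0.05      ]
[ 0.594122 -0.253543  0.05    ]
time_s: 14.85
eef_pos: [0.391, -0.3502, 0.1003]
orientation: [-3.137, -0.01, 1.854]
force: [-0.1, 0.8, -0.5]
finger_gap: 1.001
grip_force: 0.0
 40 8888877677777788888887788887777852222222222222222222222212221212112138899988999888999888888898888888888888888888787777778888888888
 48 8888887777777888888888888887777888861222222222121111112221212112138888999899998899999898998988888988888888888888778777778888888888
 56 8888877777878888888878888887778888888888311221111212111222120388888788898889998899998888998888888888888888888888777777788988888888
 64 8888877788777888888888888877778888888888888888988657777999999888888878998999988999998899988888989888888888888887777778899888888888
 72 8888877788777888888788888877788888888888888888999999899999999888887889989999888999988899898888998888888888888777777787888888888888
 80 8888877888788888888888888777788888888888888889999899999999998666665666989989899998989999998888999888888888888887777778988888888888
 88 88887777887888888888788877778888888
[... 4255 characters left out ...]
0010100000010001000000011
344 1111000000000001000000100107999888888888888888999999999998898999985000110001100010000178788888888887777000000010000111100000001010
352 1011110010000010001101010000078888888888989889999999999999988998981011100100001000000167888888888886500000011010010100000000001111
360 1110110010110010001010110010100788878889988800000000000100010001440000000000111001010008888897210100001000100011110000000000111111
368 0121101101110000101111000101000100000000010100000000001000100100011110011100001001000000001400010100001001011100010000001101111111
376 1110011111100000111001010000100110000011101000000111000000000011011001110000100001100000111100110100000001001010011000111101111111
```

```bash
python3 -m creep '[{"rotation":[0,0,0],"slide":[0,0.05,1],"claw":0},{"rotation":[0,0,0],"slide":[0,0,1],"claw":0},{"rotation":[0,0,0],"slide":[0,0,0.6],"claw":0},{"rotation":[0,0,0],"slide":[0,0,0.4],"claw":0},{"rotation":[0,0,0],"slide":[0,0,0.3],"claw":0},{"rotation":[0,0,0],"slide":[0,0,0.2],"claw":0},{"rotation":[0,0,0],"slide":[0,0,0],"claw":0},{"rotation":[0,0,0],"slide":[0,0,0],"claw":0}]'
```

```text
time_s: 15.57
eef_pos: [0.3951, -0.3538, 0.0037]
orientation: [3.141, 0.002, 1.852]
force: [0.9, -1.5, 0.7]
finger_gap: 0.999
grip_force: 0.0
```

```bash
python3 -m creep '[{"rotation":[0,0,0],"slide":[0,0,0.2],"claw":0},{"rotation":[0,0,0],"slide":[0,0,0],"claw":0},{"rotation":[0,0,0],"slide":[0,0,0],"claw":1},{"rotation":[0,0,0],"slide":[0,0,0],"claw":1},{"rotation":[0,0,0],"slide":[0,0,0],"claw":1},{"rotation":[0,0,0],"slide":[0,0,0],"claw":1},{"rotation":[0,0,0],"slide":[0,0,0],"claw":1},{"rotation":[0,0,0],"slide":[0,0,0],"claw":1}]' 80
python3 -m creep '[{"rotation":[0,0,0],"slide":[0,0,0],"claw":1},{"rotation":[0,0,0],"slide":[0,0,0],"claw":1},{"rotation":[0,0,0],"slide":[0,0,0],"claw":1},{"rotation":[0,0,0],"slide":[0,0,-0.2],"claw":1},{"rotation":[0,0,0],"slide":[0,0,-0.4],"claw":1},{"rotation":[0,0,0],"slide":[0,0,-0.6],"claw":1},{"rotation":[0,0,0],"slide":[0,0,0],"claw":1},{"rotation":[0,0,0],"slide":[0,0,0],"claw":1}]'
```

```text
time_s: 16.23
eef_pos: [0.3946, -0.3534, -0.0034]
orientation: [3.141, 0.001, 1.852]
force: [0.2, -0.4, 1.3]
finger_gap: 0.289
grip_force: 79.1
time_s: 16.9
eef_pos: [0.3951, -0.3539, 0.0338]
orientation: [3.14, 0.003, 1.852]
force: [0.0, -0.7, -3.3]
finger_gap: 0.296
grip_force: 78.7
```

```bash
python3 -m creep '[{"rotation":[0,0,0],"slide":[0,0,-0.8],"claw":1},{"rotation":[0,0,0.9],"slide":[0,0,-0.95],"claw":1},{"rotation":[0,0,1],"slide":[0,0,-0.95],"claw":1},{"rotation":[0,0,1],"slide":[0,0,-0.95],"claw":1},{"rotation":[0,0,0],"slide":[0,0,-0.95],"claw":1},{"rotation":[0,0,0],"slide":[0.92,0.6,0],"claw":1},{"rotation":[0,0,0],"slide":[0.92,0.6,0],"claw":1},{"rotation":[0,0,0],"slide":[0.92,0.6,0],"claw":1}]'
python3 -m creep '[{"rotation":[0,0,0],"slide":[0.92,0.6,0],"claw":1},{"rotation":[0,0,0],"slide":[0.92,0.6,0],"claw":1},{"rotation":[0,0,0],"slide":[0.92,0.6,0],"claw":1},{"rotation":[0,0,0],"slide":[0.92,0.6,0],"claw":1},{"rotation":[0,0,0],"slide":[0.92,0.6,0],"claw":1},{"rotation":[0,0,0],"slide":[0.92,0.6,0],"claw":1},{"rotation":[0,0,0],"slide":[0.92,0.6,0],"claw":1},{"rotation":[0,0,0],"slide":[0.92,0.6,0],"claw":1}]'
python3 -m creep '[{"rotation":[0,0,0],"slide":[0.9,0.6,0],"claw":1},{"rotation":[0,0,0],"slide":[0,0,0],"claw":1},{"rotation":[0,0,0],"slide":[0,0,0],"claw":1},{"rotation":[0,0,0],"slide":[0,0,0],"claw":1},{"rotation":[0,0,0],"slide":[0,0,0],"claw":1},{"rotation":[0,0,0],"slide":[0,0,0],"claw":1},{"rotation":[0,0,0],"slide":[0,0,0],"claw":1},{"rotation":[0,0,0],"slide":[0,0,0],"claw":1}]'
python3 - <<'E'
from h import *
from station import cams,telemetry
import cv2
w=cams.read_camera("wrist");s=cams.read_camera("scene");pickle.dump((w,s),open("ws9.pkl","wb"))
st=telemetry.state();print(st["force"],st["eef_pos"],w2m(np.load("m.npy"),st["eef_pos"]))
im=w["img"][0:384:8,0:512:4].astype(int).max(2)
for i,r in enumerate(im): print("%3d"%(8*i),"".join("%x"%(v//16) for v in r))
E
```

```text
time_s: 17.57
eef_pos: [0.4541, -0.2736, 0.1699]
orientation: [-3.141, -0.0, 1.502]
force: [0.9, 0.2, -3.1]
finger_gap: 0.292
grip_force: 79.1
time_s: 18.23
eef_pos: [0.6126, -0.0619, 0.1687]
orientation: [-3.139, -0.0, 1.504]
force: [0.6, -0.0, -2.4]
finger_gap: 0.295
grip_force: 79.1
time_s: 18.9
eef_pos: [0.6317, -0.0386, 0.1706]
orientation: [3.141, 0.0, 1.503]
force: [-0.3, 0.1, -2.4]
finger_gap: 0.289
grip_force: 79.4
[ 0.20504598  0.0522112  -2.46517676] [ 0.6318     -0.03821737  0.17055656] [[ 0.07133777 -0.01529125  0.15915801]]
  0 66666d7599999999999998422212223789999999876322212222999999999999999999999999997555999997acc99ccdb8cccccccbbbcddddddcd3333b877776
  8 a555555555555555555555555555555555555555555555555555555555555555556555555555552555999997bcc8acccbacccccccbbbcddddcdd93334b777777
 16 e455555555555555555555555555555555555555555555555555555555555555555555554555552555999998bcc7bcdcbbcccccccbbbcddddddc63337a777677
 24 e755555555555555555555555555555555555555555555555555555555555655555555555555542555999999cdc8bcdcaccccccccbbbcdddcddd3333aa777777
 32 ef555555555555555555
[... 5127 characters left out ...]
33333222222211111212123777773434444
344 001231122122212212222212121ad9333332233212212221211224ab9abbabbbbbbbbba7de422221121222223333333332bd9222222222211121123766534344
352 1102121122122212112211112bdd12333323323211212222222214de8abbbbbbbbbbbba7de31122112112122233333333322dd92222222212122121113665433
360 233111221112111111112111c8111122222111122212222211211222211221254221211221121221221221221222222212222199222222211212112221113888
368 1111211221212222111211212111122112221ac22122123121122111111111212121211222121112233111222552321222111222222222222221112112111214
376 11221211212212211121111221112222111acd322211221222212211211212222221211222111112221222212477522221211222222222222222211212111112
```

```bash
python3 -c "
from h import *
w,s=pickle.load(open('ws9.pkl','rb'));m=np.load('m.npy')
for p in((218,112),(218,130),(214,152),(204,96),(216,230),(220,236),(88,209),(84,136),(205,208)):print(p,w2m(m,ray(w,p,.09)).round(3))"
python3 -m creep '[{"rotation":[0,0,0],"slide":[0,0.27,0.8],"claw":1},{"rotation":[0,0,0],"slide":[0,0,0.8],"claw":1},{"rotation":[0,0,0],"slide":[0,0,0.5],"claw":1},{"rotation":[0,0,0],"slide":[0,0,0.2],"claw":1},{"rotation":[0,0,0],"slide":[0,0,0.1],"claw":1},{"rotation":[0,0,0],"slide":[0,0,0],"claw":1},{"rotation":[0,0,0],"slide":[0,0,0],"claw":1},{"rotation":[0,0,0],"slide":[0,0,0],"claw":1}]'
```

```text
(218, 112) [[0.045 0.038 0.079]]
(218, 130) [[0.045 0.025 0.079]]
(214, 152) [[0.041 0.008 0.079]]
(204, 96) [[0.035 0.05  0.079]]
(216, 230) [[ 0.04  -0.057  0.079]]
(220, 236) [[ 0.043 -0.062  0.079]]
(88, 209) [[-0.062 -0.038  0.079]]
(84, 136) [[-0.057  0.021  0.079]]
(205, 208) [[ 0.032 -0.037  0.079]]
time_s: 19.67
eef_pos: [0.6408, -0.0384, 0.1002]
orientation: [3.139, 0.0, 1.504]
force: [0.5, -0.3, -1.9]
finger_gap: 0.29
grip_force: 79.5
```

```bash
python3 -m creep '[{"rotation":[0,0,0],"slide":[0,0,0.08],"claw":1},{"rotation":[0,0,0],"slide":[0,0,0.08],"claw":1},{"rotation":[0,0,0],"slide":[0,0,0.06],"claw":1},{"rotation":[0,0,0],"slide":[0,0,0.06],"claw":1},{"rotation":[0,0,0],"slide":[0,0,0.04],"claw":1},{"rotation":[0,0,0],"slide":[0,0,0.04],"claw":1},{"rotation":[0,0,0],"slide":[0,0,0],"claw":1},{"rotation":[0,0,0],"slide":[0,0,0],"claw":1}]'
```

```text
time_s: 20.33
eef_pos: [0.64, -0.0383, 0.0874]
orientation: [-3.141, -0.0, 1.504]
force: [-0.1, 0.2, -2.6]
finger_gap: 0.29
grip_force: 79.5
```

```bash
python3 -m creep '[{"rotation":[0,0,0],"slide":[0,0,0.03],"claw":1},{"rotation":[0,0,0],"slide":[0,0,0.03],"claw":1},{"rotation":[0,0,0],"slide":[0,0,0.03],"claw":1},{"rotation":[0,0,0],"slide":[0,0,0.03],"claw":1},{"rotation":[0,0,0],"slide":[0,0,0],"claw":1},{"rotation":[0,0,0],"slide":[0,0,0],"claw":1},{"rotation":[0,0,0],"slide":[0,0,0],"claw":1},{"rotation":[0,0,0],"slide":[0,0,0],"claw":1}]'
```

```text
time_s: 21.0
eef_pos: [0.6401, -0.0383, 0.084]
orientation: [3.141, 0.0, 1.504]
force: [0.7, -0.1, -2.5]
finger_gap: 0.293
grip_force: 79.5
```

```bash
python3 -m creep '[{"rotation":[0,0,0],"slide":[0,0,0.02],"claw":1},{"rotation":[0,0,0],"slide":[0,0,0.02],"claw":1},{"rotation":[0,0,0],"slide":[0,0,0.02],"claw":1},{"rotation":[0,0,0],"slide":[0,0,0.02],"claw":1},{"rotation":[0,0,0],"slide":[0,0,0],"claw":1},{"rotation":[0,0,0],"slide":[0,0,0],"claw":1},{"rotation":[0,0,0],"slide":[0,0,0],"claw":1},{"rotation":[0,0,0],"slide":[0,0,0],"claw":1}]'
```

```text
time_s: 21.67
eef_pos: [0.64, -0.0383, 0.0815]
orientation: [-3.142, 0.0, 1.504]
force: [0.8, 0.3, -1.7]
finger_gap: 0.293
grip_force: 79.5
```

```bash
python3 -m creep '[{"rotation":[0,0,0],"slide":[0,0,0.02],"claw":1},{"rotation":[0,0,0],"slide":[0,0,0],"claw":1},{"rotation":[0,0,0],"slide":[0,0,0.02],"claw":1},{"rotation":[0,0,0],"slide":[0,0,0],"claw":1},{"rotation":[0,0,0],"slide":[0,0,0],"claw":1},{"rotation":[0,0,0],"slide":[0,0,0],"claw":1},{"rotation":[0,0,0],"slide":[0,0,0],"claw":1},{"rotation":[0,0,0],"slide":[0,0,0],"claw":1}]'
```

```text
time_s: 22.33
eef_pos: [0.6401, -0.0383, 0.0803]
orientation: [3.142, 0.0, 1.504]
force: [-0.5, 0.4, -2.4]
finger_gap: 0.29
grip_force: 79.5
```

```bash
python3 -m creep '[{"rotation":[0,0,0],"slide":[0,0,0.02],"claw":1},{"rotation":[0,0,0],"slide":[0,0,0],"claw":1},{"rotation":[0,0,0],"slide":[0,0,0.02],"claw":1},{"rotation":[0,0,0],"slide":[0,0,0],"claw":1},{"rotation":[0,0,0],"slide":[0,0,0.02],"claw":1},{"rotation":[0,0,0],"slide":[0,0,0],"claw":1},{"rotation":[0,0,0],"slide":[0,0,0],"claw":1},{"rotation":[0,0,0],"slide":[0,0,0],"claw":1}]'
```

```text
time_s: 23.0
eef_pos: [0.64, -0.0383, 0.0785]
orientation: [3.142, -0.0, 1.504]
force: [0.2, 0.0, -3.4]
finger_gap: 0.291
grip_force: 79.5
```

```bash
python3 -m creep '[{"rotation":[0,0,0],"slide":[0,0,0.02],"claw":1},{"rotation":[0,0,0],"slide":[0,0,0],"claw":1},{"rotation":[0,0,0],"slide":[0,0,0.02],"claw":1},{"rotation":[0,0,0],"slide":[0,0,0],"claw":1},{"rotation":[0,0,0],"slide":[0,0,0.02],"claw":1},{"rotation":[0,0,0],"slide":[0,0,0],"claw":1},{"rotation":[0,0,0],"slide":[0,0,0],"claw":1},{"rotation":[0,0,0],"slide":[0,0,0],"claw":1}]'
```

```text
time_s: 23.67
eef_pos: [0.64, -0.0383, 0.0767]
orientation: [-3.142, -0.0, 1.504]
force: [-0.7, -0.2, -2.2]
finger_gap: 0.295
grip_force: 79.5
```

```bash
python3 -m creep '[{"rotation":[0,0,0],"slide":[0,0,0.02],"claw":1},{"rotation":[0,0,0],"slide":[0,0,0],"claw":1},{"rotation":[0,0,0],"slide":[0,0,0.02],"claw":1},{"rotation":[0,0,0],"slide":[0,0,0],"claw":1},{"rotation":[0,0,0],"slide":[0,0,0.02],"claw":1},{"rotation":[0,0,0],"slide":[0,0,0],"claw":1},{"rotation":[0,0,0],"slide":[0,0,0],"claw":1},{"rotation":[0,0,0],"slide":[0,0,0],"claw":1}]'
```

```text
time_s: 24.33
eef_pos: [0.6401, -0.0383, 0.0758]
orientation: [3.141, 0.0, 1.504]
force: [-3.9, -0.0, 5.7]
finger_gap: 0.291
grip_force: 80.4
```

```bash
python3 -m creep '[{"rotation":[0,0,0],"slide":[0,-0.1,0],"claw":1},{"rotation":[0,0,0],"slide":[0,-0.2,0],"claw":1},{"rotation":[0,0,0],"slide":[0,-0.2,0],"claw":1},{"rotation":[0,0,0],"slide":[0,-0.2,0],"claw":1},{"rotation":[0,0,0],"slide":[0,-0.2,0],"claw":1},{"rotation":[0,0,0],"slide":[0,-0.2,0],"claw":1},{"rotation":[0,0,0],"slide":[0,-0.2,0],"claw":1},{"rotation":[0,0,0],"slide":[0,-0.2,0],"claw":1}]'
```

```text
time_s: 25.0
eef_pos: [0.5954, -0.0353, 0.0758]
orientation: [3.139, 0.0, 1.504]
force: [4.5, -0.2, 4.5]
finger_gap: 0.292
grip_force: 80.5
```

```bash
python3 -m creep '[{"rotation":[0,0,0],"slide":[0,-0.25,0],"claw":1},{"rotation":[0,0,0],"slide":[0,-0.25,0],"claw":1},{"rotation":[0,0,0],"slide":[0,-0.25,0.01],"claw":1},{"rotation":[0,0,0],"slide":[0,-0.25,0],"claw":1},{"rotation":[0,0,0],"slide":[0,-0.25,0],"claw":1},{"rotation":[0,0,0],"slide":[0,-0.25,0],"claw":1},{"rotation":[0,0,0],"slide":[0,-0.25,0],"claw":1},{"rotation":[0,0,0],"slide":[0,-0.25,0],"claw":1}]'
```

```text
time_s: 25.67
eef_pos: [0.5358, -0.0314, 0.0758]
orientation: [3.138, 0.0, 1.504]
force: [5.3, -0.1, 5.2]
finger_gap: 0.294
grip_force: 80.6
```

```bash
python3 -m creep '[{"rotation":[0,0,0],"slide":[0,-0.25,0],"claw":1},{"rotation":[0,0,0],"slide":[0,-0.25,0],"claw":1},{"rotation":[0,0,0],"slide":[0,-0.25,0.01],"claw":1},{"rotation":[0,0,0],"slide":[0,-0.25,0],"claw":1},{"rotation":[0,0,0],"slide":[0,-0.25,0],"claw":1},{"rotation":[0,0,0],"slide":[0,-0.2,0],"claw":1},{"rotation":[0,0,0],"slide":[0,-0.2,0],"claw":1},{"rotation":[0,0,0],"slide":[0,-0.1,0],"claw":1}]'
```

```text
time_s: 26.33
eef_pos: [0.4835, -0.0279, 0.0758]
orientation: [3.137, 0.0, 1.504]
force: [9.2, -0.7, 1.6]
finger_gap: 0.291
grip_force: 79.8
```

```bash
python3 -m creep '[{"rotation":[0,0,0],"slide":[0,-0.1,0.02],"claw":1},{"rotation":[0,0,0],"slide":[0,0,0],"claw":1},{"rotation":[0,0,0],"slide":[0,0,0],"claw":1},{"rotation":[0,0,0],"slide":[0,0,0],"claw":1},{"rotation":[0,0,0],"slide":[0,0,0],"claw":1},{"rotation":[0,0,0],"slide":[0,0,0],"claw":1},{"rotation":[0,0,0],"slide":[0,0,0],"claw":1},{"rotation":[0,0,0],"slide":[0,0,0],"claw":1}]'
python3 - <<'E'
from h import *
from station import cams,telemetry
w=cams.read_camera("wrist");s=cams.read_camera("side");sc=cams.read_camera("scene");pickle.dump((w,s,sc),open("ws10.pkl","wb"))
st=telemetry.state();print(st["force"],st["eef_pos"],w2m(np.load("m.npy"),st["eef_pos"]))
im=w["img"][0:320:6,100:356:2].astype(int).max(2)
for i,r in enumerate(im): print("%3d"%(6*i),"".join("%x"%(v//16) for v in r))
E
```

```text
time_s: 27.0
eef_pos: [0.4809, -0.0277, 0.0758]
orientation: [3.137, 0.0, 1.504]
force: [2.7, 0.0, 10.3]
finger_gap: 0.294
grip_force: 81.2
[ 2.98472401 -0.18310523 11.1415945 ] [ 0.48085964 -0.02769402  0.07576374] [[-0.07996734 -0.01458772  0.06436519]]
  0 ddddedddddeeddddddeedeeeddeeedeeeeeeeeeeeeeeeee644454445444455555554455445544455555445554555555554455555555545555544445554454555
  6 ddddeedddddeddedddeedeeeddeeeeeeeeeeeeeeeeeeeee744444454445455545555545555545455545454454454555455555555555455545444444545554544
 12 dddddedddddeededddeeddeeedeeeeeeeeeeeeeeeeeeeee845454455454555555455555555544555555555555545455554545555555555555554555554544555
 18 dddddeeddddeedeedddeedeeedeeeeeeeeeeeeeeeeeeeeea45455445555545445554555545545455555444555555555454455554554455555555454454554554
 24 eedddeeedddeedeedddeedeeedeeeeeeeeeeeeeeeeeeeeeb45455545544554545555555545554455554554555454555545445554545555455555555454455555
 30 eddedeeeeddeeededddeeeedeeeeeeeeeeeeeeeeeeeeeeec44454555545555545555554555545555554555555555555554555555555555555454545554445445
 36 deddddeeddddeedeeddeeeeeeeeeeeeeeeeeeeeeee
[... 5637 characters left out ...]
61332211212111223212111124555555555
294 5555532111221111121121210bba642111121111211121221111121112331799aaaaaaaaabaaabbaaababbbbaaa9861332111112122221112121122111122234
300 5211110112122221112111111111111221222211211121212111111102330799aaaaaaaaaaaabaaaabbbabbbbb99851332112111111111112211111122211121
306 2121021121221111122112210121211221212112111211111211111112331699aaaaaaaaaaaabaaaaababbbbbaa9842332121211111122112211112111211112
312 1211211121221111112112111112211112121111111111111111111111331699aaaaaaaaaaabaaaababbbbbbbaa9841331112111111111111101211111211211
318 2111121211111111211211222232332211122221222211121221112100331699aaaaaaaaaaaaaaaaaaaaabbbba99842322111111222112121111211211133333
```

```bash
python3 -m creep '[{"rotation":[0,0,0],"slide":[0,-0.14,-0.01],"claw":1},{"rotation":[0,0,0],"slide":[0,-0.14,0],"claw":1},{"rotation":[0,0,0],"slide":[0,-0.14,0],"claw":1},{"rotation":[0,0,0],"slide":[0,-0.14,0],"claw":1},{"rotation":[0,0,0],"slide":[0,-0.14,0],"claw":1},{"rotation":[0,0,0],"slide":[0,-0.14,0],"claw":1},{"rotation":[0,0,0],"slide":[0,-0.14,0],"claw":1},{"rotation":[0,0,0],"slide":[0,0,0],"claw":1}]'
python3 - <<'E'
from h import *
from station import cams,telemetry
w=cams.read_camera("wrist")
st=telemetry.state();print(st["force"],st["eef_pos"],w2m(np.load("m.npy"),st["eef_pos"]))
im=w["img"][60:300:6,140:356:2].astype(int).max(2)
for i,r in enumerate(im): print("%3d"%(60+6*i),"".join("%x"%(v//16) for v in r))
E
```

```text
time_s: 27.82
eef_pos: [0.4511, -0.0258, 0.0757]
orientation: [3.137, 0.0, 1.504]
force: [2.3, -1.3, 9.7]
finger_gap: 0.291
grip_force: 81.2
[ 1.67319797 -0.16306432 10.26761481] [ 0.45114989 -0.02575536  0.07574605] [[-0.10974028 -0.01458163  0.0643475 ]]
 60 deeeeeeeeeeeedeeeeeeedeeeeeeeeeeeeeeeeeeeeeeeeeeeeeeeeeeeeea455544554555555555555545555555555554555555555545
 66 eeeeeeeedeeeeeeeeeeeedeeeeeeeeeeeeeeeeeeeeeeeeeeeeeeeeeeeeea455555555555555555555555555555555555555555455555
 72 eeeeeeeeeeeeeeeeeeeeeeeeeeeeeeeeeeeeeeeeeeeef222222222222222221222222555555555555555555455555555555555555555
 78 eeeeeeeeeeeeeeeeeeeeeeeeeeeeeeeeeeeeeeeeeeeee322221221222222222222221555555555555555455455555555555455455455
 84 eeeeeeeeeeeeeeeeeeeeeedeeeeeeeeeeeeeeeeeeeeee422222222222222122222222555554555455555555555555455555555555555
 90 eeeeeeeeeeeeeeeeeeeeeeeeeeeeeeeeeeeeeeeeeeeee512222222222222222222122545555555555555555555555555555555555555
 96 eeeeeeeeeeeeeeeeeeeeeeeeeeeeeeeeeeeeeeeeeeeee712221222222222212222222555545555555555555555555555555555555555
102 eeeeeeeeeeeeeeeeeeeeeeeeeeeeeeeeeeeeeeeeeeeee712
[... 2976 characters left out ...]
2212555555555555555555
264 559eeeeeeeeeeeeeeeeeeeee3111112566667631499aaaaaababbabbbbbbbbbbbbbbbba9881147666674112112255555555555555555
270 555eeeeeeeeeeeeeeeeeeee32221214766666511299aabaaaaaaabbbbabbbbbbbbbbbbaa981116667667322111115555555555455555
276 555deeeeeeeeeeeeeeeeed21111112248cccc532299aaaabaaabaabbbababbbbbbbbbba9870336ccca84222222112555555555555555
282 555aeeeeeedeeeeeea21112111112111211ac632189aaaaaaaabaaaababbbbbbbbbbbba9861338b81122112212121122145555555555
288 2222beeeeeeeeeeea121112222221111112122331899aaaaaaababbaaabbbabbbbbbbba9961232211211221223222121114555555555
294 11211bca752101111211111121211121122112330899aaaaaaaabaaabbbbaabbbbbbbba9861332122111112112222121121121112234
```

```bash
python3 -m creep '[{"rotation":[0,0,0],"slide":[0,0,-0.3],"claw":1},{"rotation":[0,0,0],"slide":[0,0,-0.9],"claw":1},{"rotation":[0,0,0],"slide":[0,0,-1],"claw":1},{"rotation":[0,0,0],"slide":[0,1,-1],"claw":1},{"rotation":[0,0,0],"slide":[0,1,0],"claw":1},{"rotation":[0,0,0],"slide":[0,0,0],"claw":1},{"rotation":[0,0,0],"slide":[0,0,0],"claw":1},{"rotation":[0,0,0],"slide":[0,0,0],"claw":1}]'
python3 - <<'E'
from h import *
from station import cams,telemetry
w=cams.read_camera("wrist");pickle.dump(w,open("w11.pkl","wb"))
st=telemetry.state();print(st["force"],st["eef_pos"],w2m(np.load("m.npy"),st["eef_pos"]))
im=w["img"][0:330:6,0:300:2].astype(int).max(2)
for i,r in enumerate(im): print("%3d"%(6*i),"".join("%x"%(v//16) for v in r))
E
```

```text
time_s: 28.53
eef_pos: [0.5083, -0.0294, 0.1674]
orientation: [-3.136, -0.0, 1.504]
force: [0.0, -0.1, -3.3]
finger_gap: 0.294
grip_force: 80.1
[-0.09341338  0.27310521 -2.7074072 ] [ 0.50832363 -0.02943667  0.16796079] [[-0.05244816 -0.014544    0.15656224]]
  0 ddddccdddddddeeeeeedddddddddddeed55556666656666666666666666666666666666666666666666666666666ef656d89999999999999a9a9a9a99999a99999999999999999999a9522
  6 dddddcddddddddeeeeeddddddddddddee855555565666666666666665666666666666656666666666666666655555555555555555555555555555555555555555555555555555555555555
 12 ddddddcdddddddeeeeeeeddddddddddeec5555565665566feeeeeeeeeeeeeeeeeeeeeeeeeeeefeeeefeeeeefc5555555555555555555555555555555555555555555555555555555555545
 18 ddcddddcdddddddeeeeeeeddddedddddee7556555656555deeeeeeeeeeeeeeeeeeeeeeeeeeeeeeeeeeeeeeefd5555555555555555555555555555555555555555555555555555555555555
 24 ddcdddddcdddddddeeeeeeddddedddddeeb5556566666659eeeeeeeeeeeeeeeeeeeeeeeeeeeeeeeeeeeeeeeee5555555555555555555556555555555555555555555555555555555555555
 30 ddcdddddccdddddddeeeeeeedddedddddee6565566656666eeeeeeeeeeeee
[... 6984 characters left out ...]
112112212112222112222112222122221211123417aaabbbbbbbbbbbbbbbbbccbccbcbba95133211
306 ccccdeeeddddddddcbbccddddddddddd83333333122343211122221222122222221112212111221212222222222221222121122211113317aaabbbbbbbbbbbbbbbccbbbcccbbaa95133221
312 dcdccddeddddddddcbbbccddddddde8333333333332222212221111221221222222212221112212211222212111111111111111111113316aaabbbbbbbbbbbbbbbbbbbcccbbba985133121
318 cdcccddeeedddddddcbbbbcddddde63333333211222122222221222122222111121221122223332332122212112211121212111121113317aaabbbbbbbbbbbbbbbbcbbbccccbaa85233121
324 ccdddccdeeedddddddcbbbccddddc233221221111221221211211222221111112123333333333333322122221122112221221212110853899aabbbbbbbbbbbbbbbbbbbbcbbbba987437612
```

```bash
python3 -m creep '[{"rotation":[0,0,0],"slide":[0,-1,-0.5],"claw":1},{"rotation":[0,0,0],"slide":[0,-1,-0.5],"claw":1},{"rotation":[0,0,0],"slide":[0,-1,-0.5],"claw":1},{"rotation":[0,0,0],"slide":[-1,-1,-0.5],"claw":1},{"rotation":[0,0,0],"slide":[-1,0,0],"claw":1},{"rotation":[0,0,0],"slide":[-1,0,0],"claw":1},{"rotation":[0,0,0],"slide":[0,0,0],"claw":1},{"rotation":[0,0,0],"slide":[0,0,0],"claw":1}]'
cat > rect.py <<'E'
from h import *
from station import cams,telemetry
import cv2
w=cams.read_camera("wrist");pickle.dump(w,open("w12.pkl","wb"))
m=np.array([.5616,-.019,.004,-.066])
xs=np.arange(-.215,-.04,.0028);ys=np.arange(.14,-.145,-.005)
X,Y=np.meshgrid(xs,ys);P=proj(w,m2w(m,np.c_[X.ravel(),Y.ravel(),0*X.ravel()+.01])).astype(np.float32)
im=cv2.remap(w["img"],P[:,0].reshape(X.shape),P[:,1].reshape(X.shape),1).max(2).astype(int)
print("    "+"".join("|" if abs((x*1000)%20)<2.8 else " " for x in xs),"x from -215, 2.8/char")
for y,r in zip(ys,im):print("%4d"%(y*1000),"".join("%x"%(v//16) for v in r))
print(telemetry.state()["eef_pos"])
E
python3 rect.py
```

```text
time_s: 29.25
eef_pos: [0.3852, -0.1101, 0.228]
orientation: [-3.141, -0.0, 1.501]
force: [0.7, 0.5, -2.2]
finger_gap: 0.291
grip_force: 80.5
          |      |      |      |      |       |      |      |       x from -215, 2.8/char
 140 000000000000000000000000000000000000000000000000000000000000000
 135 000000000000000000000000000000000000000000000000000000000000000
 130 000000000000000000000000000000000000000000000000000000000000000
 125 000000000000000000000000000000000000000000000000000000000000000
 120 000000000000000000000000000000000000000000000000000000000000000
 114 000000000000000000000000000000000000000000000000000000000000000
 109 000000000000000000000000000000000000000000000000000000000000000
 104 000000000000000000000000000000000000000000000000000000000000000
  99 000000000000000000000000000000000000000000000000000000000000000
  94 000000000000000000000000000000000000000000000000000000000000000
  89 000000000000000000000000000000000000000000000000000000000000000
  84 000000000000000000000000000000000000000000000000000000000000000
  79 00000000000000000000000000000000000
[... 2471 characters left out ...]
aaaaaa9986cdddddd666244444444454455444444
-105 88899aaaaaaaaaaaaaaaaaaaaaaa9986cdddddc667244444444444455454444
-110 97999aaaaaaa9aaaaaaaaaaaaaaa9986cdddddc667244444444444454454444
-115 78999aaaaaaaaaaaaaaaaaaaaaaa9986cdddddc667244445444544444454544
-120 68899aaaaaaaaaaaaaaaaaaaaaaa9986cdddddd666244444444444454444445
-125 a8999aaaaaaaaaaaaaaaaaaaaaaa9986cdddddc666244444454544455444444
-130 a7999aaaaaaaaaaaaaaaaaaaaaaa99869bbabba668244444444444454444444
-135 a8899a9aaaaa9aaaaaaaaaaaaaaa99867777777767244444444444454454444
-140 a7899aaaaaa9aaaaaaaaaaaaaaaa98867777777779b44445555554555554444
-145 97899aaaa9a99aaaaaaaaaaaaaaa9986bcccccccccd44367888888888888888
[ 0.38554816 -0.10923551  0.22799962]
```

The rectified view of the trough shows all four chips in it: strips at about (-145,15) mm and (-112,22) mm, and half rings near (-130,-53) mm and (-115,-55) mm. The plate looks clear, so the scraper goes back.

```bash
python3 -m creep '[{"rotation":[0,0,-0.98],"slide":[0,0,0.5],"claw":1},{"rotation":[0,0,-0.98],"slide":[0,0,0.5],"claw":1},{"rotation":[0,0,-0.97],"slide":[0,0,0.5],"claw":1},{"rotation":[0,0,0],"slide":[-0.99,-0.245,0],"claw":1},{"rotation":[0,0,0],"slide":[-0.99,-0.245,0],"claw":1},{"rotation":[0,0,0],"slide":[-0.99,-0.245,0],"claw":1},{"rotation":[0,0,0],"slide":[-0.99,-0.245,0],"claw":1},{"rotation":[0,0,0],"slide":[-0.99,-0.245,0],"claw":1}]'
python3 -m creep '[{"rotation":[0,0,0],"slide":[-0.99,-0.245,0],"claw":1},{"rotation":[0,0,0],"slide":[-0.99,-0.245,0],"claw":1},{"rotation":[0,0,0],"slide":[-0.99,-0.245,0],"claw":1},{"rotation":[0,0,0],"slide":[0,0,1],"claw":1},{"rotation":[0,0,0],"slide":[0,0,1],"claw":1},{"rotation":[0,0,0],"slide":[0,0,1],"claw":1},{"rotation":[0,0,0],"slide":[0,0,1],"claw":1},{"rotation":[0,0,0],"slide":[0,0,0],"claw":1}]'
```

```text
time_s: 29.97
eef_pos: [0.3931, -0.262, 0.183]
orientation: [-3.142, -0.001, 1.858]
force: [0.7, 0.3, -1.5]
finger_gap: 0.294
grip_force: 80.4
time_s: 30.63
eef_pos: [0.3943, -0.3494, 0.0553]
orientation: [-3.136, -0.012, 1.857]
force: [-0.7, 1.0, -4.8]
finger_gap: 0.295
grip_force: 80.3
```

```bash
python3 -m creep '[{"rotation":[0,0,0],"slide":[0,0,0.7],"claw":1},{"rotation":[0,0,0],"slide":[0,0,0.5],"claw":1},{"rotation":[0,0,0],"slide":[0,0,0.3],"claw":1},{"rotation":[0,0,0],"slide":[0,0,0.2],"claw":1},{"rotation":[0,0,0],"slide":[0,0,0.1],"claw":1},{"rotation":[0,0,0],"slide":[0,0,0],"claw":1},{"rotation":[0,0,0],"slide":[0,0,0],"claw":1},{"rotation":[0,0,0],"slide":[0,0,0],"claw":1}]'
```

```text
time_s: 31.3
eef_pos: [0.3975, -0.3544, 0.0106]
orientation: [3.141, 0.002, 1.856]
force: [0.0, -0.8, -2.2]
finger_gap: 0.294
grip_force: 80.5
```

```bash
python3 -m creep '[{"rotation":[0,0,0],"slide":[0,-0.05,0.2],"claw":1},{"rotation":[0,0,0],"slide":[0,0,0.1],"claw":1},{"rotation":[0,0,0],"slide":[0,0,0.05],"claw":1},{"rotation":[0,0,0],"slide":[0,0,0.04],"claw":1},{"rotation":[0,0,0],"slide":[0,0,0.03],"claw":1},{"rotation":[0,0,0],"slide":[0,0,0.03],"claw":1},{"rotation":[0,0,0],"slide":[0,0,0],"claw":1},{"rotation":[0,0,0],"slide":[0,0,0],"claw":1}]'
```

```text
time_s: 31.97
eef_pos: [0.3956, -0.3545, -0.0034]
orientation: [3.141, 0.001, 1.856]
force: [-1.8, 2.0, 4.4]
finger_gap: 0.29
grip_force: 81.1
```

```bash
python3 -m creep '[{"rotation":[0,0,0],"slide":[0,0,0],"claw":0},{"rotation":[0,0,0],"slide":[0,0,0],"claw":0},{"rotation":[0,0,0],"slide":[0,0,0],"claw":0},{"rotation":[0,0,0],"slide":[0,0,0],"claw":0},{"rotation":[0,0,0],"slide":[0,0,0],"claw":0},{"rotation":[0,0,0],"slide":[0,0,-0.5],"claw":0},{"rotation":[0,0,0],"slide":[0,0,-1],"claw":0},{"rotation":[0,0,0],"slide":[0,0,-1],"claw":0}]'
python3 -m creep '[{"rotation":[0,0,0],"slide":[0,0,-1],"claw":0},{"rotation":[0,0,0],"slide":[0,0,-1],"claw":0},{"rotation":[0,0,0],"slide":[0,0,-1],"claw":0},{"rotation":[0,0,0],"slide":[0,0,-1],"claw":0},{"rotation":[0,0,0],"slide":[0,0,-1],"claw":0},{"rotation":[0,0,0],"slide":[0,0,-1],"claw":0},{"rotation":[0,0,0],"slide":[0,0,0],"claw":0},{"rotation":[0,0,0],"slide":[0,0,0],"claw":0}]'
python3 - <<'E'
from h import *
from station import cams
w=cams.read_camera("wrist")
im=w["img"][90:330:6,150:340:2].astype(int)[:,:,2]
for i,r in enumerate(im): print("%3d"%(90+6*i),"".join("%x"%(v//16) for v in r))
for x in(.063,.0):print(x,proj(w,[[.393-.2777*.06*s*-1*-1,-.352+.9607*.06*s,x] for s in(1,-1)]))
E
```

```text
time_s: 32.63
eef_pos: [0.3946, -0.3534, 0.07]
orientation: [-3.14, -0.003, 1.856]
force: [0.9, 0.1, 0.4]
finger_gap: 0.999
grip_force: 0.0
time_s: 33.3
eef_pos: [0.3961, -0.355, 0.2533]
orientation: [3.139, 0.004, 1.856]
force: [0.7, -0.2, -0.1]
finger_gap: 1.001
grip_force: 0.0
 90 999999999888899999999999999a9aaaaaaaaaaaaaaa9996000111119a99aaaaaa9aaaaaaaaaaa99999999999999898
 96 999999999888999999999999999aaaaa9aaaaaaaaa9999677777888877aaaaaa9aaaaaaaaaaa9a99999a999a9998889
102 999999999889999999999999999aaaa9aaaaaaaaaa99976888888888869aaaaaaaa9aaaaaaaaa99a99a99a999999889
108 99999999888999999999a999999aaaaaaaaaaaa9888887678888888886aaaaa9aaaaaa99aaa9999aa99999999999999
114 99999998889999999999999999abaa9aaaaaaaaaa99a986888888888869aa9aaaa9aaaaaaaa99aaaa9aa99998999999
120 99999988889999999999999a9aaaaaaaaaaaaaa9999998678878888886aaaaaaaaaaaaaaaa99a999aa9999999999998
126 999999888999999999999999aaaaaaa9aaaaaaa99999996888888888859aaaaaaaaaaaaaaaaa9a99aa9999999999999
132 9999998899999999999999a9999aaa9aaaaaaa99a999996777888888859aaaaaaaaaaaaaa9aa9a9aa99999999999989
138 999998899999999
[... 2608 characters left out ...]
99aaaaaaaaaaa999aaaaa99999999aa82111101110101212899aa9601011111111111101
300 1000000000000000008ba999aaaa9aaaaaa9a9a9aaa99999999aaaa99a9865555789999999a99930001011101111110
306 000000000000000008aa9999aaa99aaaaa999999aa99999999aaa99a9999888899999999a9999981111111100111101
312 00000000000000005aa999aaaaa9aaa9a999a99a999999999aaaa999998888899999999999999997011111111110010
318 0000000000268aaaaa9999aaa99aaaaa99a9a9a999999999aa9999999988899999999a9999998999511101111111111
324 3589a99999aaaaaaa9999aaaa99aa999999a9a9999999999a9999999889889999999aa9999889999920000101212212
0.063 [[251.00427693  92.4136933 ]
 [250.93626938 201.62264147]]
0.0 [[251.29992086  90.59692113]
 [251.2176385  185.41360703]]
```

```bash
python3 -m creep '[{"rotation":[0,0,0.97],"slide":[0,0,0],"claw":1},{"rotation":[0,0,0.98],"slide":[0,0,0],"claw":1},{"rotation":[0,0,0.98],"slide":[0,0,0],"claw":1},{"rotation":[0,0,0],"slide":[0.96,0.22,0],"claw":1},{"rotation":[0,0,0],"slide":[0.96,0.22,0],"claw":1},{"rotation":[0,0,0],"slide":[0.96,0.22,0],"claw":1},{"rotation":[0,0,0],"slide":[0.96,0.22,0],"claw":1},{"rotation":[0,0,0],"slide":[0.96,0.22,0],"claw":1}]' 40
python3 -m creep '[{"rotation":[0,0,0],"slide":[0.96,0.22,0],"claw":1},{"rotation":[0,0,0],"slide":[0.96,0.22,0],"claw":1},{"rotation":[0,0,0],"slide":[0.96,0.22,0],"claw":1},{"rotation":[0,0,0],"slide":[0.96,0.22,0],"claw":1},{"rotation":[0,0,0],"slide":[0.96,0.22,0],"claw":1},{"rotation":[0,0,0],"slide":[0.96,0.22,0],"claw":1},{"rotation":[0,0,0],"slide":[0.96,0.22,0],"claw":1},{"rotation":[0,0,0],"slide":[0.96,0.22,0],"claw":1}]'
python3 -m creep '[{"rotation":[0,0,0],"slide":[0.96,0.22,0],"claw":1},{"rotation":[0,0,0],"slide":[0.96,0.22,0],"claw":1},{"rotation":[0,0,0],"slide":[0.96,0.22,0],"claw":1},{"rotation":[0,0,0],"slide":[0.96,0.22,0],"claw":1},{"rotation":[0,0,0],"slide":[0.96,0.22,0],"claw":1},{"rotation":[0,0,0],"slide":[0.96,0.22,0],"claw":1},{"rotation":[0,0,0],"slide":[0.96,0.22,0],"claw":1},{"rotation":[0,0,0],"slide":[0.96,0.22,0],"claw":1}]'
python3 rect.py | tail -60
```

```text
time_s: 34.02
eef_pos: [0.4376, -0.2113, 0.2484]
orientation: [-3.138, -0.002, 1.504]
force: [0.2, 0.3, -0.2]
finger_gap: 0.007
grip_force: 0.0
time_s: 34.68
eef_pos: [0.5056, 0.015, 0.2485]
orientation: [-3.138, 0.0, 1.504]
force: [0.8, -0.5, -0.4]
finger_gap: 0.003
grip_force: 0.0
time_s: 35.35
eef_pos: [0.5736, 0.2412, 0.2481]
orientation: [-3.138, 0.002, 1.504]
force: [0.2, -0.2, 1.0]
finger_gap: 0.0
grip_force: 0.0
          |      |      |      |      |       |      |      |       x from -215, 2.8/char
 140 cccbbbbcbbbbbaaaa669aaaaaaaa99999999411212222222222121122211122
 135 cccbbbbbbbaabaaaa669aaaaaaaaa9999999412122111111111111111111111
 130 ccccbbba99999aaaa6689999999999999999611111111111111111111111111
 125 ccccbb77777779aaa6688888888889999999988888886666666666666666611
 120 cccc8777777779aaa6688888888889999999999999999999999999999998111
 114 cca77777777779aaa7688888888889999999999999999999999999999996111
 109 b7777777777779aaa6688888888888999999999999999999999999999993222
 104 77777777777779aaa6788888888878999999999999999999999999999982222
  99 ddddddddcdddcbaaa66aabaaaaaaa
[... 2750 characters left out ...]
11010111111111111111111111111111111111110001
-105 111111110111111011100010011101110011111110010100001000010010000
-110 000000000000000000000000000000000000000000000000000000000000000
-115 000000000000000000000000000000000000000000000000000000000000000
-120 000000000000000000000000000000000000000000000000000000000000000
-125 000000000000000000000000000000000000000000000000000000000000000
-130 000000000000000000000000000000000000000000000000000000000000000
-135 000000000000000000000000000000000000000000000000000000000000000
-140 000000000000000000000000000000000000000000000000000000000000000
-145 000000000000000000000000000000000000000000000000000000000000000
[0.57386949 0.24601855 0.24630689]
```

```bash
python3 -m creep '[{"rotation":[0,0,0],"slide":[0.9,0.2,0],"claw":1},{"rotation":[0,0,0],"slide":[0.2,0,0],"claw":1},{"rotation":[0,0,0],"slide":[0,0,0.9],"claw":1},{"rotation":[0,0,0],"slide":[0,0,0.9],"claw":1},{"rotation":[0,0,0],"slide":[0,0,0.8],"claw":1},{"rotation":[0,0,0],"slide":[0,0,0],"claw":1},{"rotation":[0,0,0],"slide":[-0.4,0,0],"claw":1},{"rotation":[0,0,0],"slide":[-0.4,0,0],"claw":1}]'
python3 -m creep '[{"rotation":[0,0,0],"slide":[-0.4,0,0],"claw":1},{"rotation":[0,0,0],"slide":[-0.4,0,0],"claw":1},{"rotation":[0,0,0],"slide":[-0.4,0,0],"claw":1},{"rotation":[0,0,0],"slide":[-0.4,0,0],"claw":1},{"rotation":[0,0,0],"slide":[-0.4,0,0],"claw":1},{"rotation":[0,0,0],"slide":[-0.4,0,0],"claw":1},{"rotation":[0,0,0],"slide":[-0.4,0,0],"claw":1},{"rotation":[0,0,0],"slide":[-0.4,0,0],"claw":1}]'
```

```text
time_s: 36.07
eef_pos: [0.5805, 0.2477, 0.1736]
orientation: [3.141, 0.0, 1.505]
force: [0.7, -1.2, 0.6]
finger_gap: -0.0
grip_force: 0.0
time_s: 36.73
eef_pos: [0.5744, 0.1516, 0.174]
orientation: [3.14, -0.001, 1.504]
force: [0.4, 5.2, 4.3]
finger_gap: 0.003
grip_force: 2.4
```

```bash
python3 -m creep '[{"rotation":[0,0,0],"slide":[-0.6,0,0],"claw":1},{"rotation":[0,0,0],"slide":[-0.7,0,0],"claw":1},{"rotation":[0,0,0],"slide":[-0.7,0,0],"claw":1},{"rotation":[0,0,0],"slide":[-0.7,0,0],"claw":1},{"rotation":[0,0,0],"slide":[-0.7,0,0],"claw":1},{"rotation":[0,0,0],"slide":[-0.6,0,0],"claw":1},{"rotation":[0,0,0],"slide":[-0.4,0,0],"claw":1},{"rotation":[0,0,0],"slide":[-0.2,0,0],"claw":1}]'
python3 -m creep '[{"rotation":[0,0,0],"slide":[-0.15,0,0],"claw":1},{"rotation":[0,0,0],"slide":[-0.15,0,0],"claw":1},{"rotation":[0,0,0],"slide":[-0.1,0,0],"claw":1},{"rotation":[0,0,0],"slide":[-0.1,0,0],"claw":1},{"rotation":[0,0,0],"slide":[-0.1,0,0],"claw":1},{"rotation":[0,0,0],"slide":[-0.1,0,0],"claw":1},{"rotation":[0,0,0],"slide":[-0.1,0,0],"claw":1},{"rotation":[0,0,0],"slide":[-0.1,0,0],"claw":1}]'
```

```text
time_s: 37.4
eef_pos: [0.5646, 0.0129, 0.173]
orientation: [-3.141, 0.001, 1.502]
force: [-0.7, 4.7, 2.6]
finger_gap: 0.005
grip_force: 2.2
time_s: 38.07
eef_pos: [0.5634, -0.0062, 0.1728]
orientation: [-3.141, -0.01, 1.51]
force: [0.7, 31.9, 3.0]
finger_gap: 0.005
grip_force: 16.0
```

```bash
python3 -m creep '[{"rotation":[0,0,0],"slide":[0.3,0,0],"claw":1},{"rotation":[0,0,0],"slide":[0.5,0,0],"claw":1},{"rotation":[0,0,0],"slide":[0,0,-1],"claw":1},{"rotation":[0,0,0],"slide":[0,0,-1],"claw":1},{"rotation":[0,0,0],"slide":[0,0,-1],"claw":1},{"rotation":[0,0,0],"slide":[1,0,-1],"claw":1},{"rotation":[0,0,0],"slide":[1,0,0],"claw":1},{"rotation":[0,0,0],"slide":[1,0,0],"claw":1}]'
python3 -m creep '[{"rotation":[0,0,0],"slide":[1,0,0],"claw":1},{"rotation":[0,0,0],"slide":[1,0,0],"claw":1},{"rotation":[0,0,0],"slide":[0,0,0],"claw":1},{"rotation":[0,0,0],"slide":[0,0,0],"claw":1},{"rotation":[0,0,0],"slide":[0,0,0],"claw":1},{"rotation":[0,0,0],"slide":[0,0,0],"claw":1},{"rotation":[0,0,0],"slide":[0,0,0],"claw":1},{"rotation":[0,0,0],"slide":[0,0,0],"claw":1}]'
python3 - <<'E'
from h import *
from station import cams
import cv2
S=pickle.load(open("cam0.pkl","rb"))["scene"]["img"];s=cams.read_camera("scene")["img"];pickle.dump(s,open("s13.pkl","wb"))
for n,x,y,k in[("g1",201,220,22),("g2",238,248,22),("scraper",200,146,42),("brush",178,178,34)]:
    t=S[y:y+k,x:x+k];_,v,_,l=cv2.minMaxLoc(cv2.matchTemplate(s,t,5));print(n,v,l[0]-x,l[1]-y)
for i,r in enumerate(s[180:250,212:308].max(2)):print(180+i,"".join("%x"%(v//16) for v in r))
E
```

```text
time_s: 38.73
eef_pos: [0.572, 0.1008, 0.2949]
orientation: [3.136, 0.001, 1.501]
force: [1.3, -0.7, 0.2]
finger_gap: 0.004
grip_force: 0.0
time_s: 39.4
eef_pos: [0.5749, 0.16, 0.2925]
orientation: [3.141, 0.0, 1.502]
force: [0.0, -0.1, 0.8]
finger_gap: 0.002
grip_force: 0.0
g1 0.9247761368751526 0 0
g2 0.9890977740287781 -1 -1
scraper 0.8882842063903809 -1 0
brush 0.998557448387146 0 0
180 aaaaabbbbbbbbbbbbbbbbbbbbbbbbbbbaa9987abb8665445568aaba765458bbbaaaaaaaaaaaaaaaaa965444444444444
181 aaaaaaabbbbbbbaabbbbbbbbbbbbabbba9978bbbb86789999767a976654446acbaaaaaaaaaaaaaaaa975444444444444
182 aaaaaaaaabbbbabaaabbbbbbbbbbbbaa9978abbbb9678999998669976544446acbbaaaaaaaaaaaaaa965444444444444
183 aaaaaaaaaaabaabbbbabbbbbbbbbbba9989bbbbbb967899999986689864444458bbbaaaaaaaaaaaaa976444444444444
184 aaaaaaaaaaababaaaaaaabbbbbbbaa998abbbbbbb967899999877768a964444446acbbaaaaaaaaaab856444444444444
185 9aaaaaaaaaaaaaabaabaaabbbbba9998abbbbbbab96789999877777679964444446acbbaaaaaaaaaa845544444444444
186 aaaaaaaaaaaaaaaaaaaaaaaabbaaa87abbbbabbbb9678999877777776589754444458bbbaaaaaaaaa836754444444444
187
[... 5659 characters left out ...]
3577777776579a8579a988644444444359986666666666666666679a97433343467788889999974566666666666666
244 2223577777776579a8568aa97744444444348a966666666666666679a974344443577778888899745666666666666666
245 22223567777776568a85689a98754444444348a9766666666666679a9733344434567777888897456666666666666666
246 222223467777776468985589a98753444444347a97666666666679a97433344434666777788875566666666666666666
247 4223322467777777568996589a987534444443469a86666666679a974333344345566677778755666666666666666666
248 a6222322467777777558996579a9886343443343599866666679a9643333433344556667777556666666666666666666
249 a963222224677777776579a8579a987643432234348a9766679a96433443433344455666765566666666666666666666
```

```bash
python3 -c "
from station import order
print(order.job_done())"
```

```text
the job is handed in; nothing more can be done
None
```

The job is handed in at about 39 s of the 72 s limit: the camera shows all four chips in the trough and the plate clear, the scraper stands back in its place, and the guard was pushed onto its shut stop; no verdict was returned.

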